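Set out slate samples on the sloping stand and plinth

TASK

Set out the slate samples: on the sloping stand, lay the pointed slate in the middle place, the plain oblong slate beside it on the side nearer the stone plinth, and the round-ended slate on the other side, each lying flat on the board, straight, centred on its own cleat and resting with a straight short edge down against that cleat (point and round end uphill). Lay the square slate centred and squared up on the plinth, and the small round slate centred on top of it. Let go of everything, and leave the nail tin and the hammer where they are.

Things in the scene. Friction and masses are not known exactly. Their poses are not given: they have to be found in the camera images.
- plain: All five slates are the same dark blue-grey stone, 9 mm thick, and lie flat at the start; origin on the underside, z up. This is the plain oblong slate, 95 mm long (its x) by 56 mm wide (its y); origin at the middle of its underside; 130 g.
- pointed: Pointed slate, 9 mm thick, 120 g, like a house gable: a 60 x 60 mm square part plus a point on its +x side reaching 30 mm farther. Origin on the underside at the middle of the square part: 30 mm from the straight edge (-x), 60 mm from the tip. Balances 10 mm from the origin towards the tip. Lies flat; at the start the tip faces away from the robot within 30 deg.
- rounded: Round-ended slate, 9 mm thick, 130 g: a 60 x 60 mm square part plus a half-round end of 30 mm radius on its +x side. Origin on the underside at the middle of the square part: 30 mm from the straight edge (-x), 60 mm from the crown. Balances 13 mm from the origin towards the round end. Lies flat; at the start the round end faces away from the robot within 30 deg.
- square: Square slate, 60 x 60 x 9 mm, 90 g; origin at the middle of its underside.
- disc: Small round slate (a coaster), 46 mm across, 9 mm thick, 50 g; origin at the middle of its underside.
- stand: Fixed wooden stand, 280 mm wide (y), top board rising 15 deg towards its +x (away from the robot). Origin on the bench, level, z up. Along its low edge three dark cleats, each 40 mm (y) x 14 x 12 mm tall, centred at y = -90, 0, 90 mm. Cleats' uphill faces meet the board at x -50, z 22 mm; d mm up the slope is x = -50 + 0.966 d, z = 22 + 0.259 d, to d = 125. Left or right of the plinth.
- plinth: Fixed grey stone block, 100 x 100 mm, 35 mm tall, flat on top; origin at the middle of its underside, so the top is at z = +35 mm.
- tin: Bystander: open steel nail tin, 64 mm across, 45 mm tall, standing loose beyond the stand and plinth; origin at the middle of its base.
- hammer: Bystander: hammer, 0.5 kg, lying loose on the robot's right, handle along its x.
Mind the look-alikes: they are no part of the job. What is shaped like the pointed but red is not meant. Leave any white look-alike of the square alone.

How it is judged:
At the end, for the whole second after the job is handed in: Each stand slate flat on the slope, in its named place, straight edge within 10 mm of its cleat, centred to 12 mm, straight to 10 degrees. Square slate flat on the plinth, centred to 10 mm, squared up to 10 degrees; small round slate centred on it to 10 mm. All released, at rest (x of pointed in the frame of stand between -0.025 and -0.011 m and y of pointed in the frame of stand between -0.012 and 0.012 m and z of pointed in the frame of stand between 0.0238 and 0.0378 m and angle between pointed's own z axis and vertical between 0.19 and 0.335 rad and angle between the y axis of pointed and the y axis of stand, either way round below 0.17 rad and ((y of plinth in the frame of stand above 0 m and (x of plain in the frame of stand between -0.0081 and 0.0059 m and y of plain in the frame of stand between 0.078 and 0.102 m and z of plain in the frame of stand between 0.0283 and 0.0423 m and angle between plain's own z axis and vertical between 0.19 and 0.335 rad and angle between the y axis of plain and the y axis of stand, either way round below 0.17 rad) and (x of rounded in the frame of stand between -0.025 and -0.011 m and y of rounded in the frame of stand between -0.102 and -0.078 m and z of rounded in the frame of stand between 0.0238 and 0.0378 m and angle between rounded's own z axis and vertical between 0.19 and 0.335 rad and angle between the y axis of rounded and the y axis of stand, either way round below 0.17 rad)) or (y of plinth in the frame of stand below 0 m and (x of plain in the frame of stand between -0.0081 and 0.0059 m and y of plain in the frame of stand between -0.102 and -0.078 m and z of plain in the frame of stand between 0.0283 and 0.0423 m and angle between plain's own z axis and vertical between 0.19 and 0.335 rad and angle between the y axis of plain and the y axis of stand, either way round below 0.17 rad) and (x of rounded in the frame of stand between -0.025 and -0.011 m and y of rounded in the frame of stand between 0.078 and 0.102 m and z of rounded in the frame of stand between 0.0238 and 0.0378 m and angle between rounded's own z axis and vertical between 0.19 and 0.335 rad and angle between the y axis of rounded and the y axis of stand, either way round below 0.17 rad))) and horizontal distance between square and plinth below 0.01 m and z of square in the frame of plinth between 0.031 and 0.039 m and (angle between the x axis of square and the x axis of plinth, either way round below 0.17 rad or angle between the x axis of square and the y axis of plinth, either way round below 0.17 rad) and angle between square's own z axis and vertical below 0.06 rad and horizontal distance between disc and square below 0.01 m and z of disc in the frame of square between 0.005 and 0.013 m and angle between disc's own z axis and vertical below 0.08 rad and linear speed of each of plain, pointed, rounded, square, disc below 0.02 m/s); the robot touches nothing.
It fails at once if the nail tin is disturbed (moved more than 30 mm) (distance of tin from where it was at the start of the episode above 0.03 m).
It fails at once if the hammer is disturbed (moved more than 30 mm) (distance of hammer from where it was at the start of the episode above 0.03 m).
It also fails if it takes over 109 s, if anything falls off the work surface, if the arm or the gripper's body presses on something with over 40 N, if the wrist force passes 120 N, or if a joint passes its speed limit or range.

ROBOT

A 6-joint arm with a two-finger parallel gripper is mounted at the origin on the work surface. World frame = base frame: x ahead of the robot, y to its left, z up, the work surface at z = 0. Lengths are in m, angles in rad, forces in N, time in s.
With the tool pointing down it reaches from about 0.3 to 0.875 m from the base axis. Payload 6.4 kg.
Tool frame: the origin (TCP) lies at the very end of the fingers, on their centre line; the grasp point (between the pads) lies 19 mm behind it; x points along the fingers, y is the direction in which the jaws open and shut, and the axes are right-handed (so a half turn about x gives the same grasp; the last joint's range is limited). The gripper opens to 88 mm and grips with 3 to 60 N. Pads are 18 mm wide; open, the fingers measure 123 mm over their backs; the gripper's body (75 mm by 187 mm) begins 45 mm behind the grasp point.
Start: joints at [0.931, 0.181, 1.607, -0, 1.354, -0.206], TCP at [0.242, 0.522, 0.239] pointing down, gripper open.
Joint ranges: [-2.99, 2.99], [-0.89, 2.07], [0.3, 2.58], [-1.14, 4.28], [0, 2.63], [-3.12, 3.12]. Speed limits (rad/s): [2.57, 2.57, 3.01, 3.14, 3.14, 3.14].

INTERFACE

Orientations are given as a rotation vector (axis times angle).
In Python, from station import env, grab_frame, camera_model, job, look_for, trace gives the robot as it stands.
- The arm moves only by the tool step_arm, never from a script. Its argument "plan" is a list of rows, each an object with "translation": the shift along the tool's x, y, z in cm, a list of three; "yaw": the turn about the tool's x in degrees; "grip": the closure in counts, from 0 (fully open) to 255 (shut). In form: [{"translation": [x, y, z], "yaw": yaw, "grip": grip}, ...]. A call has 1 to 8 rows; each row shifts and turns the commanded pose from where the row before left it, along the tool's axes as they then stand; what a row does not reach is not made up. A row lasts 1/10 s, in which the tool goes at most 50 mm and 8.59 degrees, less where a joint would pass 70% of its speed; a pose out of reach is approached as far as the arm can. A call is refused whole if a number of a shift passes 5 or a number of a turn 8.59, either way. A call with a gripper value outside its range is refused whole. The fingers move at their own pace and stop on an object; "newtons" is the grip in N (left out, the last holds). Time passes only in rows, so rows that do not move let the fingers close. It gives the time, the measured TCP pose, the force and the opening at its end, in the units of the state.
- env.get_obs(): the state, without advancing time (a new reading comes with each control period).
- grab_frame(name): name is "scene" or "side" or "wrist"; returns the picture (400x640x3 uint8, red, green, blue); there is no depth.
- camera_model(name): a dict with "mtx" (3x3 intrinsics, pixels), "R" (3x3) and "t" (3): a world point X has camera coordinates R X + t. Camera axes: x right, y down, z forward; pixel columns grow to the right and rows downward; lengths in m; the calibration is good to about 2 mm. A picture is of the moment at which its call begins: read the wrist's pose just before it. camera_model takes no time and is no camera call; for the wrist camera it gives the pose at the moment of the call.
- job.sign_off(): hands the job in, once; it reports no verdict.
Trained networks look in the newest picture that a camera, given by its name, has taken for a name from the list of things; names that differ only in an ending like _2 or _b are one class to them, and where a whole thing is asked for, a point or a joint stands for the part that bears it (a point fixed in the world has none). Each returns a list of dicts, best first, with "score" (0 to 1); they miss things now and then, are a little off and sometimes report something else, mostly with a low value. They report only what shows in the picture. A call takes as long as a camera call. They do not tell look-alikes from the thing itself.
- look_for(camera, label): "location" ([row, column] in pixels, amid what is visible of it).
- trace(camera, label): "mask" (400x640 bool, what is visible of it) and "location" ([row, column] in pixels, amid what is visible of it).
The state is a dict: "time": time; "qpos": joint angles; "joint_vel": joint speeds; "joint_efforts": joint torques, N m; "tcp_pos": TCP position; "eef_rot": TCP orientation; "ft_force": force on the tool from outside, world axes, zero at the start; "torque": the same for the moment, N m; "gripper_width": finger opening in m.
Only numpy, scipy, OpenCV 4.12 (cv2) and the standard library are available. Lean on these libraries where they do the work, as an engineer would, in place of code of your own. Each camera call takes 0.05 s, during which the arm holds its last target. There are 200 camera calls.

## Working session

There is one attempt and no reset: what is moved stays moved. The work goes in short steps, Python scripts to look and compute and a tool call to move; the robot and the scene stay as the last step left them, time stands still between calls to the robot, and variables do not carry over. Pictures are saved under pics/ and viewed, about 12 in all and at most 16, crops included, and the job is handed in when it is done.

Besides the shell and the picture viewer there is one more tool, called as name(argument=value, ...), one argument or row to a line, values as JSON. step_arm: Moves the arm, as the interface text tells. Its arguments: {"type":"object","properties":{"plan":{"type":"array","items":{"type":"object","properties":{"translation":{"type":"array","items":{"type":"number"}},"yaw":{"type":"number"},"grip":{"type":"number"}}}},"newtons":{"type":"number"}},"required":["plan"]}

```bash
ls; mkdir -p pics
python3 - <<'E'
from station import *
import cv2
o=env.get_obs(); print(o)
for n in ("scene","side"):
    f=grab_frame(n); cv2.imwrite(f"pics/{n}0.png",cv2.cvtColor(f,cv2.COLOR_RGB2BGR))
    m=camera_model(n); print(n,m)
E
```

```text
pics
{'time': 0.0, 'qpos': array([ 9.30724543e-01,  1.81492214e-01,  1.60798081e+00, -1.45017991e-05,
        1.35375510e+00, -2.06283787e-01]), 'joint_vel': array([ 0.0015927 , -0.00120491,  0.00147797,  0.00021816, -0.0009648 ,
       -0.00074667]), 'joint_efforts': array([-3.03446723e-04, -4.33873165e+01, -3.41846895e+01,  7.00878329e-02,
        3.84866958e-02, -8.94398454e-05]), 'tcp_pos': array([0.24134738, 0.52133509, 0.23785071]), 'eef_rot': array([ 0.33905715,  1.54455136, -0.34142405]), 'ft_force': array([-0.0360591 ,  0.07732999, -0.41393368]), 'torque': array([0.01156395, 0.03590613, 0.01660484]), 'gripper_width': 0.08797862560882973}
scene {'mtx': array([[378.431803  ,   0.        , 324.10332225],
       [  0.        , 378.431803  , 205.61141677],
       [  0.        ,   0.        ,   1.        ]]), 'R': array([[-6.40917800e-01,  7.67609519e-01,  2.42628989e-05],
       [ 5.55898109e-01,  4.64170539e-01, -6.89581760e-01],
       [-5.29340785e-01, -4.41951737e-01, -7.24207840e-01]]), 't': array([ 0.40955155, -0.22923071,  1.25065718])}
side {'mtx': array([[442.94637942,   0.        , 316.47754497],
       [  0.        , 442.94637942, 198.58909188],
       [  0.        ,   0.        ,   1.        ]]), 'R': array([[ 0.95834357, -0.28534111, -0.01257212],
       [-0.17046523, -0.53609535, -0.82676683],
       [ 0.22917071,  0.79446978, -0.56240426]]), 't': array([-0.54525528,  0.08089195,  1.26188304])}
```

View pics/scene0.png

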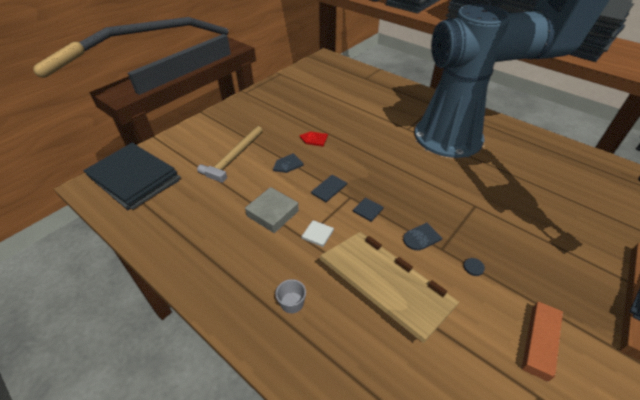

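View pics/side0.png

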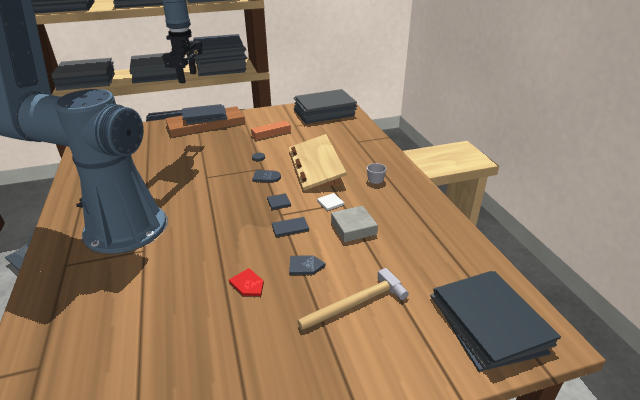

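Seen: the grey pointed slate is at scene (163,288), with the red look-alike at (139,314). Plain is at (188,328), square at (209,368), rounded at (236,422) and disc at (267,474). The white square at (233,317) is a look-alike. The plinth is at (208,272), the stand at (283,390) and the tin at (296,290). Next I fit poses from silhouettes in both cameras.

```bash
cat > h.py <<'E'
from station import *
import numpy as np, cv2
from scipy.optimize import minimize
from scipy.spatial.transform import Rotation as Rn
T=.009
def arc(r,a0,a1,n=24,cx=0): a=np.linspace(a0,a1,n); return np.c_[cx+r*np.cos(a),r*np.sin(a)]
SH={'plain':(np.array([[-.0475,-.028],[.0475,-.028],[.0475,.028],[-.0475,.028]]),T),
'pointed':(np.array([[-.03,-.03],[.03,-.03],[.06,0],[.03,.03],[-.03,.03]]),T),
'rounded':(np.r_[[[-.03,-.03]],arc(.03,-np.pi/2,np.pi/2,24,.03),[[-.03,.03]]],T),
'square':(np.array([[-.03,-.03],[.03,-.03],[.03,.03],[-.03,.03]]),T),
'disc':(arc(.023,0,2*np.pi,36),T),
'plinth':(np.array([[-.05,-.05],[.05,-.05],[.05,.05],[-.05,.05]]),.035),
'tin':(arc(.032,0,2*np.pi,36),.045)}
def proj(m,P):
    c=np.atleast_2d(P)@m['R'].T+m['t']; q=c@m['mtx'].T; return q[:,:2]/q[:,2:]
def ray(m,uv,z):
    uv=np.atleast_2d(uv); d=np.c_[uv,np.ones(len(uv))]@np.linalg.inv(m['mtx']).T@m['R']
    o=-m['R'].T@m['t']; return o+d*((z-o[2])/d[:,2])[:,None]
def prism(name,p,z0=0.):
    s,h=SH[name]; c,n=np.cos(p[2]),np.sin(p[2]); xy=s@np.array([[c,n],[-n,c]])+p[:2]
    return np.r_[np.c_[xy,np.full(len(xy),z0)],np.c_[xy,np.full(len(xy),z0+h)]]
def cost(p,name,views,z0):
    e=0
    for m,mask in views:
        hull=cv2.convexHull(proj(m,prism(name,p,z0)).astype(np.float32))[:,0]
        im=np.zeros((1600,2560),np.uint8) if 0 else None
        x0,y0,x1,y1=mask[1]; S=6
        im=np.zeros(((y1-y0)*S,(x1-x0)*S),np.uint8)
        cv2.fillPoly(im,[np.round(((hull+.5-[x0,y0])*S-.5)*16).astype(np.int32)],1,shift=4)
        e+=np.count_nonzero(im!=mask[2])/mask[2].sum()
    return e
def prep(mask,pad=12):
    ys,xs=np.nonzero(mask); x0,x1=max(xs.min()-pad,0),min(xs.max()+pad,640); y0,y1=max(ys.min()-pad,0),min(ys.max()+pad,400)
    S=6; big=cv2.resize(mask[y0:y1,x0:x1].astype(np.float32),None,fx=S,fy=S,interpolation=cv2.INTER_LINEAR)>.5
    return (mask,(x0,y0,x1,y1),big.astype(np.uint8))
def fit(name,views,z0=0.,yaws=None,xy=None):
    v=[(m,prep(k)) for m,k in views]
    if xy is None:
        m,k=views[0]; ys,xs=np.nonzero(k); xy=ray(m,[xs.mean(),ys.mean()],z0+SH[name][1]/2)[0,:2]
    best=None
    for a in (yaws if yaws is not None else np.deg2rad([-75,-50,-25,0,25,50,75,100])):
        r=minimize(cost,[*xy,a],args=(name,v,z0),method='Nelder-Mead',options=dict(initial_simplex=[[xy[0],xy[1],a],[xy[0]+.008,xy[1],a],[xy[0],xy[1]+.008,a],[xy[0],xy[1],a+.25]],xatol=1e-4,fatol=1e-4,maxiter=150))
        if best is None or r.fun<best.fun: best=r
    return best.x,best.fun
def save(f,name): cv2.imwrite(f'pics/{name}.png',cv2.cvtColor(f,cv2.COLOR_RGB2BGR))
E
python3 - <<'E'
from h import *
import pickle
fr={n:grab_frame(n) for n in ("scene","side")}
M={n:camera_model(n) for n in fr}
tr={}
for l in ['plain','pointed','rounded','square','disc','plinth','stand','tin','hammer']:
    for n in fr:
        tr[l,n]=trace(n,l)
        print(l,n,[(round(d['score'],2),np.round(d['location']).astype(int).tolist(),int(d['mask'].sum()),fr[n][d['mask']].mean(0).astype(int).tolist()) for d in tr[l,n]])
pickle.dump((fr,M,tr),open('t0.pkl','wb'))
E
```

```text
plain scene [(0.37, [158, 229], 771, [138, 122, 96])]
plain side [(0.97, [226, 290], 438, [80, 87, 97])]
pointed scene [(0.76, [162, 287], 377, [59, 63, 67]), (0.68, [138, 314], 316, [160, 30, 24])]
pointed side [(0.93, [266, 301], 558, [86, 93, 103]), (0.78, [284, 247], 651, [215, 55, 51])]
rounded scene [(0.65, [234, 420], 689, [60, 66, 71])]
rounded side [(0.54, [174, 264], 285, [78, 84, 93])]
square scene [(0.58, [231, 320], 476, [190, 193, 186]), (0.55, [209, 367], 441, [58, 62, 65])]
square side [(0.65, [202, 280], 290, [78, 83, 90]), (0.56, [199, 333], 304, [216, 214, 212])]
disc scene [(0.75, [264, 470], 274, [55, 61, 65])]
disc side [(0.66, [154, 258], 86, [71, 77, 84])]
plinth scene [(0.73, [208, 273], 1551, [115, 114, 104])]
plinth side [(0.62, [224, 357], 1173, [146, 146, 138]), (0.35, [176, 264], 291, [80, 85, 93])]
stand scene [(0.8, [283, 392], 6785, [158, 131, 86])]
stand side [(0.88, [164, 317], 2140, [207, 178, 126])]
tin scene [(0.6, [292, 293], 751, [113, 113, 116])]
tin side [(0.36, [224, 356], 1184, [146, 146, 138])]
hammer scene [(0.6, [160, 227], 705, [139, 124, 100]), (0.4, [209, 368], 415, [57, 62, 65])]
hammer side [(0.7, [297, 358], 1482, [181, 160, 128])]
```

```bash
cat >> h.py <<'E'
def grey(f,seed):  # component of bluish-grey pixels around seed (row,col)
    a=f.astype(int); k=((a[...,0]-a[...,2])<8).astype(np.uint8)
    n,l=cv2.connectedComponents(k,connectivity=4)
    r,c=seed; w=l[r-3:r+4,c-3:c+4]; w=w[w>0]; return l==np.bincount(w).argmax()
E
python3 - <<'E'
from h import *
import pickle
fr,M,tr=pickle.load(open('t0.pkl','rb'))
seeds={'plain':[(188,328),(226,290)],'pointed':[(163,288),(266,303)],'rounded':[(236,422),(175,265)],'square':[(209,368),(202,280)],'disc':[(267,474),(156,258)]}
for l,(a,b) in seeds.items():
    ks=grey(fr['scene'],a),grey(fr['side'],b)
    ya=np.deg2rad([-25,0,25]) if l in('pointed','rounded') else np.deg2rad([-60,-30,0,30,60,90]) if l=='plain' else np.deg2rad([-30,0,30])
    V=[(M['scene'],ks[0]),(M['side'],ks[1])]
    for vv in (V,V[:1],V[1:]):
        p,e=fit(l,vv,yaws=ya); print(l,[int(k.sum()) for k in ks],np.round(p[:2],4),round(np.rad2deg(p[2]),1),round(e,3))
V=[(M[n],tr['plinth',n][0]['mask']) for n in ('scene','side')]
for vv in (V,V[:1],V[1:]):
  p,e=fit('plinth',vv,yaws=np.deg2rad([-30,0,30])); print('plinth',np.round(p[:2],4),round(np.rad2deg(p[2]),1),round(e,3))
for n in fr:
    a=fr[n].astype(int); k=tr['stand',n][0]['mask'].astype(np.uint8); k=cv2.morphologyEx(k,cv2.MORPH_CLOSE,np.ones((9,9)))
    d=((a.sum(2)<190)&(k>0)).astype(np.uint8); q=cv2.connectedComponentsWithStats(d)
    print(n,[(np.round(c,1).tolist(),int(s[4])) for c,s in zip(q[3],q[2]) if 15<s[4]<2000])
    i=[c for c,s in zip(q[3],q[2]) if 15<s[4]<2000]
    if i: print(np.round(ray(M[n],np.array(i),.025),4))
E
```

```text
plain [465, 481] [ 0.4475 -0.1441] 0.2 0.239
plain [465, 481] [ 0.4435 -0.1462] 0.8 0.16
plain [465, 481] [ 0.4483 -0.1439] -0.4 0.062
pointed [330, 553] [ 0.4379 -0.3057] -16.4 0.255
pointed [330, 553] [ 0.4341 -0.3072] -15.4 0.184
pointed [330, 553] [ 0.4378 -0.3056] -14.4 0.062
rounded [630, 286] [0.426  0.1517] -19.7 0.216
rounded [630, 286] [0.4233 0.151 ] -21.8 0.128
rounded [630, 286] [0.4261 0.1517] -19.6 0.077
square [370, 258] [ 0.4449 -0.0107] 2.4 0.271
square [370, 258] [ 0.4408 -0.0115] 4.0 0.172
square [370, 258] [ 0.4446 -0.0113] 1.2 0.087
disc [257, 82] [0.4363 0.2874] 44.5 0.338
disc [257, 82] [0.4339 0.2869] 7.4 0.186
disc [257, 82] [0.4363 0.2878] 0.6 0.136
plinth [ 0.6167 -0.1983] 4.1 0.123
plinth [ 0.6158 -0.1986] 3.6 0.033
plinth [ 0.6186 -0.1971] 2.2 0.076
scene [([372.8, 242.5], 96), ([403.0, 264.1], 113), ([436.5, 288.1], 131)]
[[0.5428 0.0726 0.025 ]
 [0.55   0.162  0.025 ]
 [0.5574 0.2515 0.025 ]]
side []
```

```bash
cat >> h.py <<'E'
def pose():
    o=env.get_obs(); return o['tcp_pos'],Rn.from_rotvec(o['eef_rot']).as_matrix(),o
def yawdeg(R): return np.rad2deg(np.arctan2(R[1,1],R[0,1]))  # world heading of jaw axis
def go(x,y,z,jaw):
    """remaining move in tool axes (cm) as seen at the present orientation, and turn in deg, to set the jaw axis at world heading jaw"""
    p,R,o=pose(); d=R.T@(np.array([x,y,z])-p)*100
    t=(jaw-yawdeg(R)+90)%180-90
    print('t',round(o['time'],2),'tcp',np.round(p,4),'jaw',round(yawdeg(R),1),'q6',round(o['qpos'][5],2),'w',round(o['gripper_width'],4),'F',np.round(o['ft_force'],1))
    a=np.deg2rad(-t); 
    print('  shift now-axes',np.round(d,2),'turn',round(-t,1),' shift after turn',np.round(Rn.from_rotvec([-a,0,0]).as_matrix()@d,2))
E
python3 - <<'E'
from h import *
m=camera_model('wrist'); p,R,o=pose(); print(np.round(R,3))
c=-m['R'].T@m['t']; print(m['mtx'][:2], 'cam in tool',np.round(R.T@(c-p),4),'axes in tool\n',np.round((m['R']@R),3))
go(.42,.08,.36,90)
E
```

```text
[[-0.     0.42   0.907]
 [-0.     0.907 -0.42 ]
 [-1.    -0.     0.   ]]
[[313.0027119    0.         320.76514277]
 [  0.         313.0027119  197.94538007]] cam in tool [-0.1453 -0.0008 -0.0681] axes in tool
 [[-0.001  1.     0.001]
 [-0.268 -0.001  0.963]
 [ 0.963  0.     0.268]]
t 1.1 tcp [0.2417 0.5218 0.2387] jaw 65.1 q6 -0.21 w 0.088 F [-0.5 -0.8  1.2]
  shift now-axes [-12.13 -32.59  34.75] turn -24.9  shift after turn [-12.13 -44.18  17.83]
```

step_arm(
  plan=[
    {"translation": [-3, 0, 0], "yaw": -8.3, "grip": 0},
    {"translation": [-3, 0, 0], "yaw": -8.3, "grip": 0},
    {"translation": [-3, 0, 0], "yaw": -8.3, "grip": 0},
    {"translation": [0, -4.5, 2], "yaw": 0, "grip": 0},
    {"translation": [0, -4.5, 2], "yaw": 0, "grip": 0},
    {"translation": [0, -4.5, 2], "yaw": 0, "grip": 0},
    {"translation": [0, -4.5, 2], "yaw": 0, "grip": 0},
    {"translation": [0, -4.5, 2], "yaw": 0, "grip": 0},
  ],
)

```text
time: 1.9
tcp_pos: [0.3421, 0.2952, 0.3289]
eef_rot: [-0.001, 1.57, 0.001]
ft_force: [0.8, 0.4, 0.1]
gripper_width: 0.088
```

step_arm(
  plan=[
    {"translation": [0, -4.5, 2], "yaw": 0, "grip": 0},
    {"translation": [0, -4.5, 2], "yaw": 0, "grip": 0},
    {"translation": [0, -4.5, 1], "yaw": 0, "grip": 0},
    {"translation": [0, -4.5, 1], "yaw": 0, "grip": 0},
    {"translation": [0, -4.5, 0], "yaw": 0, "grip": 0},
    {"translation": [0, -4.5, 0], "yaw": 0, "grip": 0},
    {"translation": [0, -2, 0], "yaw": 0, "grip": 0},
    {"translation": [0, 0, 0], "yaw": 0, "grip": 0},
  ],
)

```text
time: 2.7
tcp_pos: [0.4021, 0.0046, 0.3288]
eef_rot: [0.003, 1.571, -0.003]
ft_force: [0.4, 0.3, 1.0]
gripper_width: 0.0882
```

Run:
```python
from h import *
import pickle
go(.40,0,.33,90)
f=grab_frame('wrist'); m=camera_model('wrist'); save(f,'w1'); pickle.dump((f,m),open('w1.pkl','wb'))
P={'plain':[.448,-.144],'pointed':[.438,-.306],'rounded':[.426,.152],'square':[.4447,-.011],'disc':[.4363,.2875],'plinth':[.617,-.198]}
for l,p in P.items(): print(l,np.round(proj(m,[[*p,.009]]),0))
```

```text
t 2.7 tcp [0.4021 0.0046 0.3288] jaw 89.8 q6 -1.85 w 0.0882 F [0.4 0.3 1. ]
  shift now-axes [-0.12 -0.46 -0.21] turn -0.2  shift after turn [-0.12 -0.46 -0.21]
plain [[223. 189.]]
pointed [[116. 183.]]
rounded [[418. 174.]]
square [[310. 186.]]
disc [[507. 180.]]
plinth [[200. 287.]]
```

View pics/w1.png

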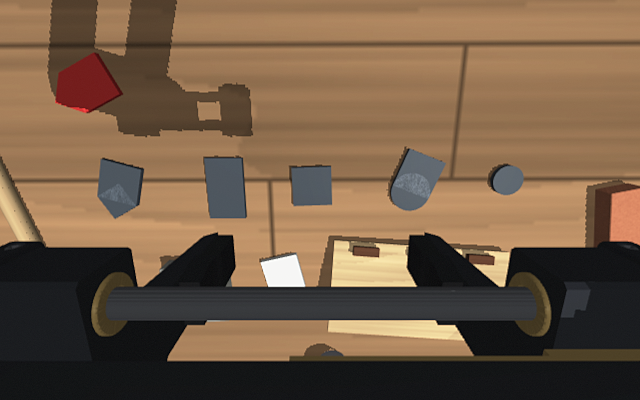

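The wrist picture shows, left to right, the red look-alike (row 83, col 88), pointed (187,120), plain (187,225), square (186,311), rounded (180,416) and disc (180,506). The white square is at (270,282), and two cleats show at (251,366) and (259,480). I'll fit these.

Run:
```python
from h import *
import pickle
f,m=pickle.load(open('w1.pkl','rb'))
fr,M,tr=pickle.load(open('t0.pkl','rb'))
side={'plain':(226,290),'pointed':(266,303),'rounded':(175,265),'square':(202,280),'disc':(156,258)}
P={'plain':[.448,-.144,0],'pointed':[.438,-.306,-.26],'rounded':[.426,.152,-.35],'square':[.4447,-.011,.03],'disc':[.4363,.2875,0]}
for l,p in P.items():
    u=proj(m,[[*p[:2],.009]])[0].astype(int); k=grey(f,(u[1],u[0]))
    k=cv2.morphologyEx(k.astype(np.uint8),cv2.MORPH_CLOSE,np.ones((3,3)))>0
    ks=grey(fr['side'],side[l])
    for V in ([(m,k)],[(m,k),(M['side'],ks)]):
        q,e=fit(l,V,yaws=[p[2]-.1,p[2]+.1],xy=p[:2]); print(l,int(k.sum()),np.round(q[:2],4),round(np.rad2deg(q[2]),1),round(e,3))
a=f.astype(int)
hsv=(a.sum(2)<260)&(a[...,0]-a[...,2]>15)
d=hsv[240:275,340:500].astype(np.uint8); q=cv2.connectedComponentsWithStats(d)
i=[c+[340,240] for c,s in zip(q[3],q[2]) if 60<s[4]<2000]; print([int(s[4]) for s in q[2]],np.round(i,1),np.round(ray(m,np.array(i),.027),4))
```

```text
plain 2253 [ 0.449 -0.142] -0.7 0.039
plain 2253 [ 0.448  -0.1425] -0.2 0.118
pointed 1992 [ 0.4381 -0.3027] -15.8 0.043
pointed 1992 [ 0.4384 -0.3034] -16.1 0.131
rounded 2145 [0.4261 0.1531] -21.6 0.036
rounded 2145 [0.4264 0.1529] -21.0 0.122
square 1496 [ 0.4448 -0.0093] 2.0 0.04
square 1496 [ 0.445  -0.0094] 1.8 0.138
disc 762 [0.4364 0.2895] -2.4 0.058
disc 762 [0.4364 0.289 ] -2.1 0.206
[4671, 193, 2, 1, 258, 207, 8, 3, 7, 239, 5, 2, 1, 3] [[383.6 241.2]
 [365.3 250.7]
 [475.  247. ]
 [480.9 258.9]] [[0.5281 0.1016 0.027 ]
 [0.5439 0.074  0.027 ]
 [0.5383 0.2439 0.027 ]
 [0.5585 0.2558 0.027 ]]
```

step_arm(
  plan=[
    {"translation": [4.5, -0.7, 2.1], "yaw": -2.1, "grip": 0},
    {"translation": [4.5, -0.7, 2.1], "yaw": 0, "grip": 0},
    {"translation": [4.5, 0, 0], "yaw": 0, "grip": 0},
    {"translation": [4.5, 0, 0], "yaw": 0, "grip": 0},
    {"translation": [4.5, 0, 0], "yaw": 0, "grip": 0},
    {"translation": [4, 0, 0], "yaw": 0, "grip": 0},
    {"translation": [2, 0, 0], "yaw": 0, "grip": 0},
    {"translation": [0, 0, 0], "yaw": 0, "grip": 0},
  ],
)

```text
time: 3.55
tcp_pos: [0.4416, -0.0041, 0.0412]
eef_rot: [-0.029, 1.577, 0.033]
ft_force: [-0.8, 0.3, 0.1]
gripper_width: 0.0878
```

Run:
```python
from h import *
import pickle
go(.4448,-.0093,.0035,92)
f=grab_frame('wrist'); m=camera_model('wrist'); save(f,'w2')
u=proj(m,prism('square',[.4448,-.0093,.033])); print(np.round(u[4:]))
fr,M,tr=pickle.load(open('t0.pkl','rb'))
w,wm=pickle.load(open('w1.pkl','rb'))
# stand from cleat centroids
def box(yc):
    e=np.array([.966,0,.259]);n=np.array([-.259,0,.966]);o=np.array([-.05,0,.022])
    return np.array([o+d*e+h*n+[0,y,0] for d in(-.014,0) for h in(0,.012) for y in(yc-.02,yc+.02)])
obs=[('s',372.8,242.5,-.09),('s',403,264.1,0),('s',436.5,288.1,.09),('w',365.3,250.7,-.09),('w',480.9,258.9,.09)]
def res(p,only=None):
    c,s=np.cos(p[2]),np.sin(p[2]); r=[]
    for k,u,v,yc in obs:
        if only and k!=only: continue
        b=box(yc); X=np.c_[b[:,:2]@np.array([[c,s],[-s,c]])+p[:2],b[:,2]]
        h=cv2.convexHull(proj(M['scene'] if k=='s' else wm,X).astype(np.float32)); mo=cv2.moments(h)
        r+=[mo['m10']/mo['m00']-u,mo['m01']/mo['m00']-v]
    return r
from scipy.optimize import least_squares
for o in (None,'s','w'):
    q=least_squares(res,[.61,.16,-.08],args=(o,)); print('stand',np.round(q.x[:2],4),np.rad2deg(q.x[2]).round(1),np.round(q.fun,1))
```

```text
t 3.55 tcp [ 0.4416 -0.0041  0.0412] jaw 92.2 q6 -1.89 w 0.0878 F [-0.8  0.3  0.1]
  shift now-axes [ 3.77 -0.54  0.33] turn 0.2  shift after turn [ 3.77 -0.54  0.33]
[[264. 181.]
 [268. 273.]
 [362. 274.]
 [366. 182.]]
stand [0.6099 0.1591] -4.6 [ 0.2  0.5  0.4  0.7  0.6  0.8  0.1  0.1 -1.6  0. ]
stand [0.61 0.16] -4.6 [0.4 0.8 0.7 1.  1.  1.1]
stand [0.6098 0.1599] -4.6 [ 0.6  0.1 -1.1 -0. ]
```

View pics/w2.png

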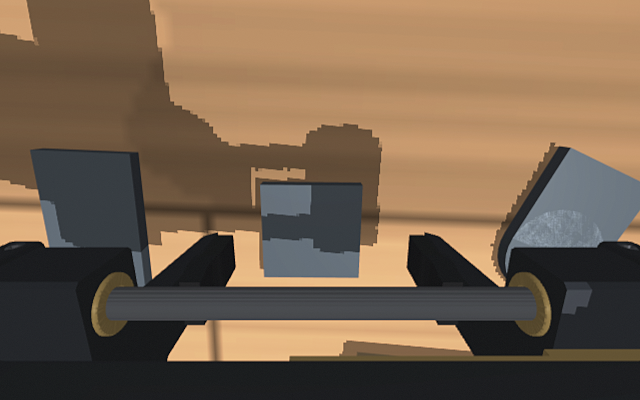

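step_arm(
  newtons=15,
  plan=[
    {"translation": [0, -0.6, 0.4], "yaw": 0, "grip": 0},
    {"translation": [2, 0, 0], "yaw": 0, "grip": 0},
    {"translation": [1.75, 0, 0], "yaw": 0, "grip": 0},
    {"translation": [0, 0, 0], "yaw": 0, "grip": 0},
    {"translation": [0, 0, 0], "yaw": 0, "grip": 255},
    {"translation": [0, 0, 0], "yaw": 0, "grip": 255},
    {"translation": [0, 0, 0], "yaw": 0, "grip": 255},
    {"translation": [0, 0, 0], "yaw": 0, "grip": 255},
  ],
)

```text
time: 4.4
tcp_pos: [0.4492, -0.0122, 0.0073]
eef_rot: [-0.03, 1.569, 0.029]
ft_force: [-0.1, 0.4, 3.8]
gripper_width: 0.059
```

Run:
```python
from h import *
go(.618,-.1975,.06,93)
```

```text
t 4.4 tcp [ 0.4492 -0.0122  0.0073] jaw 92.1 q6 -1.9 w 0.059 F [-0.1  0.4  3.8]
  shift now-axes [ -5.23 -19.15  16.19] turn -0.9  shift after turn [ -5.23 -19.39  15.9 ]
```

step_arm(
  plan=[
    {"translation": [0, 0, -0.2], "yaw": 0, "grip": 0},
    {"translation": [0, 0, 0], "yaw": 0, "grip": 0},
    {"translation": [0.4, 0, 0], "yaw": 0, "grip": 0},
    {"translation": [0, 0, 0], "yaw": 0, "grip": 0},
  ],
)

```text
time: 4.8
tcp_pos: [0.4459, -0.0121, 0.0019]
eef_rot: [-0.029, 1.572, 0.03]
ft_force: [-0.6, -0.6, -0.2]
gripper_width: 0.0875
```

step_arm(
  plan=[
    {"translation": [-0.1, 0, 0], "yaw": 0, "grip": 255},
    {"translation": [0, 0, 0], "yaw": 0, "grip": 255},
    {"translation": [0, 0, 0], "yaw": 0, "grip": 255},
    {"translation": [0, 0, 0], "yaw": 0, "grip": 255},
  ],
)

```text
time: 5.2
tcp_pos: [0.4465, -0.0122, 0.0035]
eef_rot: [-0.029, 1.57, 0.029]
ft_force: [-0.5, -0.2, 0.8]
gripper_width: 0.0598
```

step_arm(
  plan=[
    {"translation": [-4, 0, 0], "yaw": 0, "grip": 255},
    {"translation": [-4, 0, 0], "yaw": 0, "grip": 255},
    {"translation": [0, -3.8, 3.2], "yaw": -0.9, "grip": 255},
    {"translation": [0, -3.8, 3.2], "yaw": 0, "grip": 255},
    {"translation": [0, -3.8, 3.2], "yaw": 0, "grip": 255},
    {"translation": [0, -3.8, 3.2], "yaw": 0, "grip": 255},
    {"translation": [0, -3.8, 3.2], "yaw": 0, "grip": 255},
    {"translation": [0, 0, 0], "yaw": 0, "grip": 255},
  ],
)

```text
time: 6.0
tcp_pos: [0.6188, -0.1991, 0.083]
eef_rot: [-0.041, 1.568, 0.037]
ft_force: [0.2, 0.7, -1.2]
gripper_width: 0.0596
```

Run:
```python
from h import *
go(.618,-.1975,.040,93)
f=grab_frame('wrist'); m=camera_model('wrist'); save(f,'w3')
u=proj(m,prism('plinth',[.618,-.1975,np.deg2rad(3)])); print(np.round(u[4:]))
```

```text
t 6.0 tcp [ 0.6188 -0.1991  0.083 ] jaw 92.9 q6 -2.11 w 0.0596 F [ 0.2  0.7 -1.2]
  shift now-axes [ 4.3   0.17 -0.08] turn -0.1  shift after turn [ 4.3   0.17 -0.08]
[[238. 145.]
 [249. 290.]
 [392. 289.]
 [402. 144.]]
```

View pics/w3.png

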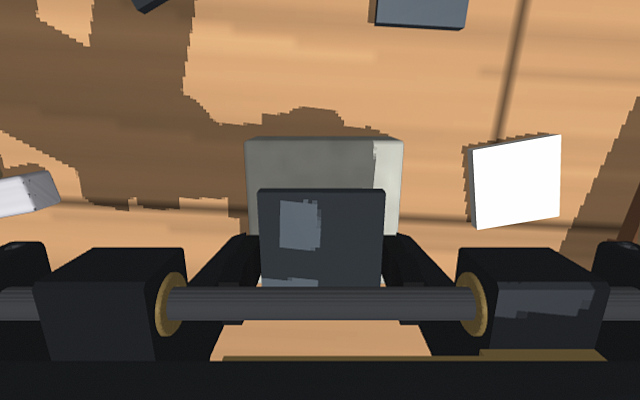

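step_arm(
  plan=[
    {"translation": [0, 0.3, 0], "yaw": 0, "grip": 255},
    {"translation": [2, 0, 0], "yaw": 0, "grip": 255},
    {"translation": [1.5, 0, 0], "yaw": 0, "grip": 255},
    {"translation": [0.6, 0, 0], "yaw": 0, "grip": 255},
    {"translation": [0, 0, 0], "yaw": 0, "grip": 255},
    {"translation": [0, 0, 0], "yaw": 0, "grip": 255},
  ],
)

```text
time: 6.65
tcp_pos: [0.6156, -0.1907, 0.0429]
eef_rot: [-0.042, 1.57, 0.042]
ft_force: [-0.7, 0.3, -0.3]
gripper_width: 0.0595
```

step_arm(
  plan=[
    {"translation": [0, 0, 0], "yaw": 0, "grip": 255},
  ],
)

```text
time: 6.75
tcp_pos: [0.6161, -0.1911, 0.0434]
eef_rot: [-0.042, 1.569, 0.041]
ft_force: [-0.1, -0.8, -0.4]
gripper_width: 0.0597
```

step_arm(
  plan=[
    {"translation": [0.2, 0, 0], "yaw": 0, "grip": 255},
    {"translation": [0, 0, 0], "yaw": 0, "grip": 255},
  ],
)

```text
time: 6.95
tcp_pos: [0.6157, -0.1911, 0.0407]
eef_rot: [-0.042, 1.57, 0.041]
ft_force: [0.3, -0.9, -0.7]
gripper_width: 0.0598
```

step_arm(
  plan=[
    {"translation": [0, -0.5, 0.3], "yaw": 0, "grip": 255},
    {"translation": [0, 0, 0], "yaw": 0, "grip": 255},
    {"translation": [0.1, 0, 0], "yaw": 0, "grip": 255},
    {"translation": [0, 0, 0], "yaw": 0, "grip": 255},
  ],
)

```text
time: 7.35
tcp_pos: [0.6187, -0.1958, 0.0392]
eef_rot: [-0.041, 1.571, 0.042]
ft_force: [0.1, -0.1, -0.2]
gripper_width: 0.0598
```

Run:
```python
from h import *
go(.618,-.1975,.040,93)
f=grab_frame('wrist'); m=camera_model('wrist'); save(f[100:320,150:500],'w4')
u=proj(m,prism('plinth',[.618,-.196,np.deg2rad(3)])); print(np.round(u-[150,100]))
u=proj(m,prism('square',[.618,-.196,np.deg2rad(3)],.0365)); print(np.round(u-[150,100]))
```

```text
t 7.35 tcp [ 0.6187 -0.1958  0.0392] jaw 93.0 q6 -2.11 w 0.0598 F [ 0.1 -0.1 -0.2]
  shift now-axes [-0.08 -0.17 -0.08] turn 0.0  shift after turn [-0.08 -0.17 -0.08]
[[ 86.  42.]
 [ 97. 194.]
 [247. 193.]
 [258.  42.]
 [ 67.  50.]
 [ 83. 229.]
 [261. 229.]
 [277.  50.]]
[[111.  91.]
 [117. 199.]
 [228. 199.]
 [234.  91.]
 [107.  96.]
 [114. 209.]
 [231. 209.]
 [238.  96.]]
```

View pics/w4.png

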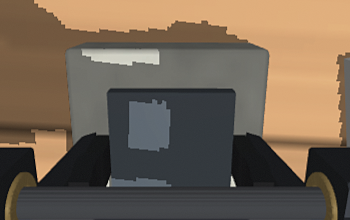

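step_arm(
  plan=[
    {"translation": [0, -0.1, 0], "yaw": 0, "grip": 60},
    {"translation": [0, 0, 0], "yaw": 0, "grip": 60},
    {"translation": [0, 0, 0], "yaw": 0, "grip": 60},
    {"translation": [-2, 0, 0], "yaw": 0, "grip": 0},
    {"translation": [-3, 0, 0], "yaw": 0, "grip": 0},
    {"translation": [0, 1.6, -4.2], "yaw": 3, "grip": 0},
    {"translation": [0, 1.6, -4.2], "yaw": 0, "grip": 0},
    {"translation": [0, 1.6, -4.2], "yaw": 0, "grip": 0},
  ],
)

```text
time: 8.2
tcp_pos: [0.4908, -0.1507, 0.0897]
eef_rot: [-0.001, 1.57, 0.0]
ft_force: [-0.2, -0.1, 0.5]
gripper_width: 0.088
```

step_arm(
  plan=[
    {"translation": [0, 0.8, -4.2], "yaw": 0, "grip": 0},
    {"translation": [2, 0, 0], "yaw": 0, "grip": 0},
    {"translation": [2, 0, 0], "yaw": 0, "grip": 0},
    {"translation": [0, 0, 0], "yaw": 0, "grip": 0},
    {"translation": [0, 0, 0], "yaw": 0, "grip": 0},
  ],
)

```text
time: 8.7
tcp_pos: [0.4501, -0.1431, 0.0497]
eef_rot: [-0.0, 1.571, 0.001]
ft_force: [0.2, 0.1, 0.7]
gripper_width: 0.088
```

Run:
```python
from h import *
go(.449,-.142,.0035,89.5)
f=grab_frame('wrist'); m=camera_model('wrist'); save(f,'w5')
u=proj(m,prism('plain',[.449,-.142,-.01])); print(np.round(u[4:]))
k=grey(f,(210,316)); print(k.sum())
ys,xs=np.nonzero(k&(np.arange(400)[:,None]<228)); 
for r in (150,170,190,205,220):
    c=np.nonzero(k[r])[0]; print(r,c.min() if len(c) else 0,c.max() if len(c) else 0)
```

```text
t 8.7 tcp [ 0.4501 -0.1431  0.0497] jaw 90.0 q6 -2.13 w 0.088 F [0.2 0.1 0.7]
  shift now-axes [ 4.62  0.11 -0.11] turn 0.5  shift after turn [ 4.62  0.11 -0.11]
[[278. 144.]
 [282. 287.]
 [365. 288.]
 [373. 145.]]
95157
150 14 368
170 13 367
190 13 366
205 13 366
220 12 365
```

View pics/w5.png

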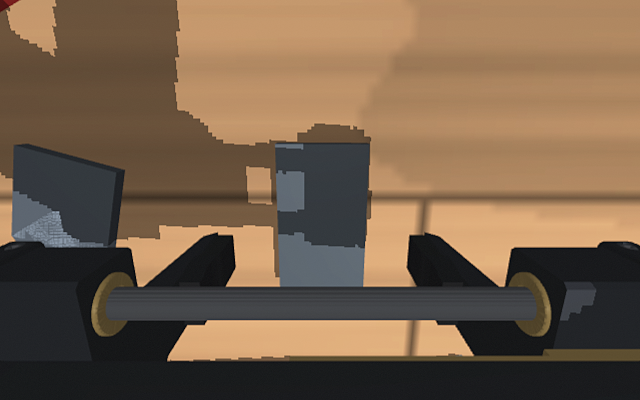

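step_arm(
  newtons=12,
  plan=[
    {"translation": [2, 0, -0.1], "yaw": 0.5, "grip": 0},
    {"translation": [1.5, 0, 0], "yaw": 0, "grip": 0},
    {"translation": [1.1, 0, 0], "yaw": 0, "grip": 0},
    {"translation": [0, 0, 0], "yaw": 0, "grip": 0},
    {"translation": [0, 0, 0], "yaw": 0, "grip": 0},
  ],
)

```text
time: 9.25
tcp_pos: [0.4495, -0.1433, 0.0039]
eef_rot: [0.006, 1.571, -0.006]
ft_force: [0.1, -1.1, 0.5]
gripper_width: 0.0882
```

step_arm(
  plan=[
    {"translation": [0, 0, 0], "yaw": 0, "grip": 255},
    {"translation": [0, 0, 0], "yaw": 0, "grip": 255},
    {"translation": [0, 0, 0], "yaw": 0, "grip": 255},
    {"translation": [0, 0, 0], "yaw": 0, "grip": 255},
    {"translation": [-4, 0, 0], "yaw": 0, "grip": 255},
    {"translation": [-4, 0, 0], "yaw": 4.1, "grip": 255},
    {"translation": [-0.5, 3.7, 2.2], "yaw": 0, "grip": 255},
    {"translation": [0, 3.7, 2.2], "yaw": 0, "grip": 255},
  ],
)

```text
time: 10.05
tcp_pos: [0.5009, -0.0736, 0.0912]
eef_rot: [0.064, 1.565, -0.066]
ft_force: [0.7, -0.4, -0.1]
gripper_width: 0.0261
```

step_arm(
  plan=[
    {"translation": [0, 3.7, 2.2], "yaw": 0, "grip": 255},
    {"translation": [0, 3.7, 2.2], "yaw": 0, "grip": 255},
    {"translation": [0, 3.7, 2.2], "yaw": 0, "grip": 255},
    {"translation": [0, 3.7, 2.2], "yaw": 0, "grip": 255},
    {"translation": [0, 0, 0], "yaw": 0, "grip": 255},
    {"translation": [0, 0, 0], "yaw": 0, "grip": 255},
  ],
)

```text
time: 10.65
tcp_pos: [0.598, 0.0685, 0.0881]
eef_rot: [0.061, 1.571, -0.061]
ft_force: [0.3, -0.1, -0.1]
gripper_width: 0.0002
```

```bash
cat >> h.py <<'E'
ST=np.array([.61,.1595,np.deg2rad(-4.6)])
def st(P):
    P=np.atleast_2d(P); c,s=np.cos(ST[2]),np.sin(ST[2]); return np.c_[P[:,:2]@np.array([[c,s],[-s,c]])+ST[:2],P[:,2]]
def cleat(yc):
    e=np.array([.966,0,.259]);n=np.array([-.259,0,.966]);o=np.array([-.05,0,.022])
    return st([o+d*e+h*n+[0,y,0] for d in(-.014,0) for h in(0,.012) for y in(yc-.02,yc+.02)])
E
python3 - <<'E'
from h import *
go(.600,.070,.056,85.4)
f=grab_frame('wrist'); m=camera_model('wrist'); save(f,'w6')
print('cleat -90: 4 low-side, 4 up-side',np.round(proj(m,cleat(-.09))).tolist()); print('cleat 0',np.round(proj(m,cleat(0))).tolist())
E
```

```text
t 10.65 tcp [0.598  0.0685 0.0881] jaw 85.6 q6 -1.58 w 0.0002 F [ 0.3 -0.1 -0.1]
  shift now-axes [3.21 0.17 0.19] turn 0.2  shift after turn [3.21 0.17 0.19]
cleat -90: 4 low-side, 4 up-side [[296.0, 126.0], [356.0, 126.0], [295.0, 122.0], [358.0, 122.0], [296.0, 147.0], [356.0, 147.0], [295.0, 144.0], [358.0, 144.0]]
cleat 0 [[431.0, 126.0], [490.0, 126.0], [437.0, 122.0], [501.0, 122.0], [430.0, 147.0], [490.0, 147.0], [437.0, 144.0], [500.0, 144.0]]
```

View pics/w6.png

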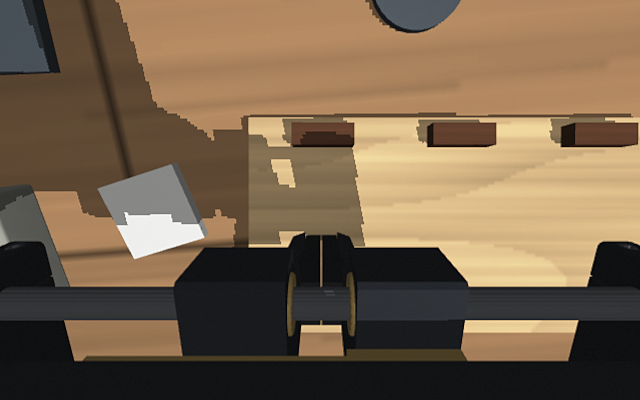

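The plain slate slipped out: I lifted before the fingers had built up force. The cleats sit where predicted, within 3 px (about 2 mm). I'm going back to find the slate.

step_arm(
  newtons=25,
  plan=[
    {"translation": [-4, 0, 0], "yaw": 0, "grip": 0},
    {"translation": [-4, -3.2, -2.6], "yaw": 0, "grip": 0},
    {"translation": [-2, -3.2, -2.6], "yaw": 0, "grip": 0},
    {"translation": [0, -3.2, -2.6], "yaw": 0, "grip": 0},
    {"translation": [0, -3.2, -2.6], "yaw": 0, "grip": 0},
    {"translation": [0, -3.2, -2.6], "yaw": 0, "grip": 0},
    {"translation": [0, -3.2, -2.6], "yaw": 0, "grip": 0},
    {"translation": [0, -3.2, -2.6], "yaw": 0, "grip": 0},
  ],
)

```text
time: 11.5
tcp_pos: [0.4003, -0.1388, 0.1831]
eef_rot: [0.064, 1.57, -0.064]
ft_force: [0.4, -0.7, -0.1]
gripper_width: 0.062
```

step_arm(
  plan=[
    {"translation": [0, 0, 0], "yaw": 0, "grip": 0},
    {"translation": [0, 0, 0], "yaw": 0, "grip": 0},
  ],
)

```text
time: 11.7
tcp_pos: [0.4016, -0.1385, 0.1834]
eef_rot: [0.066, 1.569, -0.066]
ft_force: [0.3, -0.2, -0.1]
gripper_width: 0.0784
```

Run:
```python
from h import *
go(.42,-.14,.2,90)
f=grab_frame('wrist'); m=camera_model('wrist'); save(f,'w7')
u=proj(m,[[.45,-.142,.009]])[0].astype(int); print(u)
k=grey(f,(min(u[1],225),u[0])); print(k.sum(),[ (a.min(),a.max()) for a in np.nonzero(k)])
if k.sum()<20000:
    for y in ([-.1,.1],[-.6,.6]):
        q,e=fit('plain',[(m,k)],yaws=y); print(np.round(q[:2],4),np.rad2deg(q[2]).round(1),round(e,3))
```

```text
t 11.7 tcp [ 0.4016 -0.1385  0.1834] jaw 85.2 q6 -2.1 w 0.0784 F [ 0.3 -0.2 -0.1]
  shift now-axes [-1.66  0.    1.85] turn -4.8  shift after turn [-1.66 -0.15  1.84]
[321 222]
4363 [(np.int64(169), np.int64(255)), (np.int64(302), np.int64(356))]
[ 0.4422 -0.1321] -2.3 0.026
[ 0.442 -0.132] -2.0 0.026
```

View pics/w7.png

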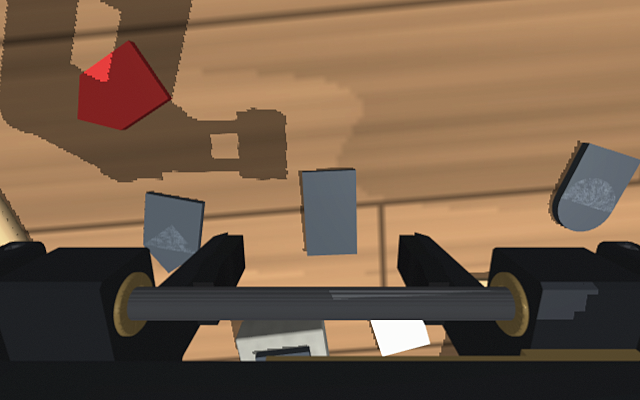

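step_arm(
  plan=[
    {"translation": [0, 0, 0], "yaw": -2.8, "grip": 0},
    {"translation": [3, 0.4, 2], "yaw": 0, "grip": 0},
    {"translation": [4, 0.4, 2], "yaw": 0, "grip": 0},
    {"translation": [4, 0, 0], "yaw": 0, "grip": 0},
    {"translation": [3, 0, 0], "yaw": 0, "grip": 0},
    {"translation": [2, 0, 0], "yaw": 0, "grip": 0},
    {"translation": [0, 0, 0], "yaw": 0, "grip": 0},
    {"translation": [0, 0, 0], "yaw": 0, "grip": 0},
  ],
)

```text
time: 12.55
tcp_pos: [0.4432, -0.1298, 0.0233]
eef_rot: [0.023, 1.571, -0.023]
ft_force: [-0.2, 0.1, -0.6]
gripper_width: 0.0878
```

Run:
```python
from h import *
go(.4422,-.1325,.0035,88)
```

```text
t 12.55 tcp [ 0.4432 -0.1298  0.0233] jaw 88.3 q6 -2.08 w 0.0878 F [-0.2  0.1 -0.6]
  shift now-axes [ 1.98 -0.27 -0.09] turn 0.3  shift after turn [ 1.98 -0.27 -0.09]
```

step_arm(
  plan=[
    {"translation": [1, -0.2, 0], "yaw": 0.3, "grip": 0},
    {"translation": [1, 0, 0], "yaw": 0, "grip": 0},
    {"translation": [0, 0, 0], "yaw": 0, "grip": 0},
    {"translation": [0, 0, 0], "yaw": 0, "grip": 255},
    {"translation": [0, 0, 0], "yaw": 0, "grip": 255},
    {"translation": [0, 0, 0], "yaw": 0, "grip": 255},
    {"translation": [0, 0, 0], "yaw": 0, "grip": 255},
    {"translation": [0, 0, 0], "yaw": 0, "grip": 255},
  ],
)

```text
time: 13.35
tcp_pos: [0.4431, -0.1326, 0.0036]
eef_rot: [0.028, 1.57, -0.028]
ft_force: [-1.0, 0.3, 1.8]
gripper_width: 0.0555
```

step_arm(
  plan=[
    {"translation": [0, 0, 0], "yaw": 0, "grip": 255},
    {"translation": [0, 0, 0], "yaw": 0, "grip": 255},
  ],
)

```text
time: 13.55
tcp_pos: [0.4431, -0.1326, 0.0035]
eef_rot: [0.028, 1.57, -0.028]
ft_force: [-0.7, 0.9, 3.6]
gripper_width: 0.0552
```

step_arm(
  plan=[
    {"translation": [-0.5, 0, 0], "yaw": 0, "grip": 255},
    {"translation": [-1, 0, 0], "yaw": 0, "grip": 255},
    {"translation": [-1, 0, 0], "yaw": 0, "grip": 255},
    {"translation": [0, 0, 0], "yaw": 0, "grip": 255},
  ],
)

```text
time: 13.95
tcp_pos: [0.4441, -0.1332, 0.0301]
eef_rot: [0.027, 1.568, -0.029]
ft_force: [0.5, -0.2, -1.4]
gripper_width: 0.0557
```

Run:
```python
from h import *
go(.600,.069,.1,85.4)
```

```text
t 13.95 tcp [ 0.4441 -0.1332  0.0301] jaw 87.9 q6 -2.08 w 0.0557 F [ 0.5 -0.2 -1.4]
  shift now-axes [-6.98 20.76 14.87] turn 2.5  shift after turn [-6.98 21.4  13.94]
```

step_arm(
  plan=[
    {"translation": [-3.5, 0, 0], "yaw": 2.5, "grip": 255},
    {"translation": [-3, 3, 2], "yaw": 0, "grip": 255},
    {"translation": [0, 3.1, 2], "yaw": 0, "grip": 255},
    {"translation": [0, 3.1, 2], "yaw": 0, "grip": 255},
    {"translation": [0, 3.1, 2], "yaw": 0, "grip": 255},
    {"translation": [0, 3.1, 2], "yaw": 0, "grip": 255},
    {"translation": [0, 3.0, 2], "yaw": 0, "grip": 255},
    {"translation": [0, 3.0, 2], "yaw": 0, "grip": 255},
  ],
)

```text
time: 14.75
tcp_pos: [0.6001, 0.0711, 0.0933]
eef_rot: [0.062, 1.57, -0.062]
ft_force: [1.0, -0.5, -0.6]
gripper_width: 0.0551
```

step_arm(
  plan=[
    {"translation": [0, 0, 0], "yaw": 0, "grip": 255},
    {"translation": [2, 0, 0], "yaw": 0, "grip": 255},
    {"translation": [1, 0, 0], "yaw": 0, "grip": 255},
    {"translation": [0, 0, 0], "yaw": 0, "grip": 255},
    {"translation": [0, 0, 0], "yaw": 0, "grip": 255},
  ],
)

```text
time: 15.25
tcp_pos: [0.5991, 0.0692, 0.0633]
eef_rot: [0.063, 1.571, -0.063]
ft_force: [0.3, 0.1, -1.3]
gripper_width: 0.0555
```

Run:
```python
from h import *
go(.601,.069,.051,85.4)
```

```text
t 15.25 tcp [0.5991 0.0692 0.0633] jaw 85.4 q6 -1.57 w 0.0555 F [ 0.3  0.1 -1.3]
  shift now-axes [ 1.23 -0.    0.2 ] turn 0.0  shift after turn [ 1.23 -0.    0.2 ]
```

step_arm(
  newtons=6,
  plan=[
    {"translation": [0.5, 0, 0.2], "yaw": 0, "grip": 255},
    {"translation": [0.5, 0, 0], "yaw": 0, "grip": 255},
    {"translation": [0, 0, 0], "yaw": 0, "grip": 255},
    {"translation": [0.3, 0, 0], "yaw": 0, "grip": 255},
    {"translation": [0.2, 0, 0], "yaw": 0, "grip": 255},
    {"translation": [0, 0, 0], "yaw": 0, "grip": 255},
  ],
)

```text
time: 15.85
tcp_pos: [0.6014, 0.0695, 0.0481]
eef_rot: [0.062, 1.57, -0.062]
ft_force: [-0.7, -0.3, -0.2]
gripper_width: 0.056
```

step_arm(
  plan=[
    {"translation": [0.2, 0, 0], "yaw": 0, "grip": 255},
    {"translation": [0.2, 0, 0], "yaw": 0, "grip": 255},
    {"translation": [0, 0, 0], "yaw": 0, "grip": 255},
  ],
)

```text
time: 16.15
tcp_pos: [0.6014, 0.0696, 0.0441]
eef_rot: [0.062, 1.57, -0.062]
ft_force: [-0.4, -0.2, -0.3]
gripper_width: 0.056
```

step_arm(
  plan=[
    {"translation": [0.2, 0, 0], "yaw": 0, "grip": 255},
    {"translation": [0.2, 0, 0], "yaw": 0, "grip": 255},
    {"translation": [0, 0, 0], "yaw": 0, "grip": 255},
  ],
)

```text
time: 16.45
tcp_pos: [0.6014, 0.0696, 0.04]
eef_rot: [0.062, 1.57, -0.062]
ft_force: [0.5, -0.4, -0.5]
gripper_width: 0.0558
```

step_arm(
  plan=[
    {"translation": [0, 0, 0], "yaw": 0, "grip": 60},
    {"translation": [0, 0, 0], "yaw": 0, "grip": 60},
    {"translation": [-0.5, 0, 0], "yaw": 0, "grip": 60},
    {"translation": [-3, 0, 0], "yaw": 0, "grip": 60},
    {"translation": [-3, 0, 0], "yaw": 0, "grip": 0},
  ],
)

```text
time: 16.95
tcp_pos: [0.6007, 0.0696, 0.1055]
eef_rot: [0.063, 1.572, -0.062]
ft_force: [-0.6, -0.2, -0.1]
gripper_width: 0.0731
```

Run:
```python
from h import *
m=camera_model('side'); print('hammer handle end, head near, head far',np.round(ray(m,[[302,325],[385,285],[400,290]],.015),3))
go(.4478,-.3058,.1055,74)
```

```text
hammer handle end, head near, head far [[ 0.388 -0.499  0.015]
 [ 0.605 -0.443  0.015]
 [ 0.632 -0.468  0.015]]
t 16.95 tcp [0.6007 0.0696 0.1055] jaw 85.4 q6 -1.57 w 0.0731 F [-0.6 -0.2 -0.1]
  shift now-axes [ 3.000e-02 -3.863e+01 -1.226e+01] turn 11.4  shift after turn [ 3.00e-02 -4.03e+01 -4.35e+00]
```

step_arm(
  newtons=25,
  plan=[
    {"translation": [0, -4.3, -1.4], "yaw": 0, "grip": 0},
    {"translation": [0, -4.3, -1.4], "yaw": 0, "grip": 0},
    {"translation": [0, -4.3, -1.4], "yaw": 0, "grip": 0},
    {"translation": [0, -4.3, -1.4], "yaw": 0, "grip": 0},
    {"translation": [0, -4.3, -1.4], "yaw": 0, "grip": 0},
    {"translation": [0, -4.3, -1.4], "yaw": 0, "grip": 0},
    {"translation": [0, -4.3, -1.4], "yaw": 0, "grip": 0},
    {"translation": [0, -4.3, -1.2], "yaw": 0, "grip": 0},
  ],
)

```text
time: 17.75
tcp_pos: [0.4636, -0.2663, 0.106]
eef_rot: [0.062, 1.569, -0.063]
ft_force: [0.9, 0.4, -0.0]
gripper_width: 0.0881
```

step_arm(
  plan=[
    {"translation": [0, -4.2, -1.2], "yaw": 0, "grip": 0},
    {"translation": [0, 0, 0], "yaw": 5.7, "grip": 0},
    {"translation": [0, 0, 0], "yaw": 5.7, "grip": 0},
    {"translation": [2, 0, 0], "yaw": 0, "grip": 0},
    {"translation": [0, 0, 0], "yaw": 0, "grip": 0},
    {"translation": [0, 0, 0], "yaw": 0, "grip": 0},
  ],
)

```text
time: 18.35
tcp_pos: [0.449, -0.3053, 0.0854]
eef_rot: [0.219, 1.56, -0.218]
ft_force: [0.6, -0.1, -0.0]
gripper_width: 0.0883
```

Run:
```python
from h import *
go(.4478,-.3058,.0035,74)
f=grab_frame('wrist'); m=camera_model('wrist'); save(f,'w8')
print(np.round(proj(m,prism('pointed',[.4382,-.303,np.deg2rad(-16)])[5:])).tolist())
```

```text
t 18.35 tcp [ 0.449  -0.3053  0.0854] jaw 74.1 q6 -2.11 w 0.0883 F [ 0.6 -0.1 -0. ]
  shift now-axes [ 8.19 -0.08 -0.1 ] turn 0.1  shift after turn [ 8.19 -0.08 -0.1 ]
[[279.0, 150.0], [282.0, 229.0], [321.0, 265.0], [361.0, 229.0], [364.0, 150.0]]
```

View pics/w8.png

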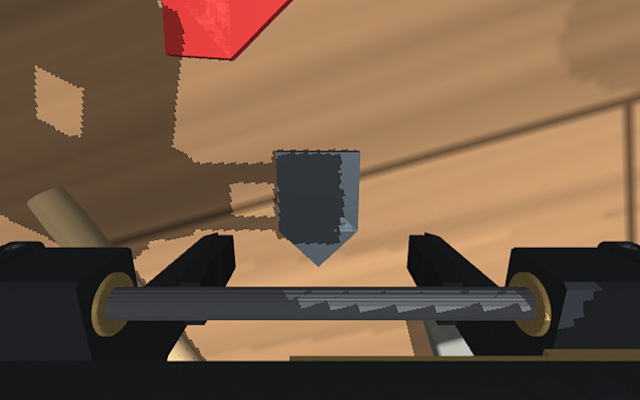

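step_arm(
  plan=[
    {"translation": [3, -0.2, 0], "yaw": 0, "grip": 0},
    {"translation": [3, 0, 0], "yaw": 0, "grip": 0},
    {"translation": [1.5, 0, 0], "yaw": 0, "grip": 0},
    {"translation": [0.5, 0, 0], "yaw": 0, "grip": 0},
    {"translation": [0, 0, 0], "yaw": 0, "grip": 0},
    {"translation": [0, 0, 0], "yaw": 0, "grip": 0},
  ],
)

```text
time: 19.0
tcp_pos: [0.4494, -0.3082, 0.0065]
eef_rot: [0.217, 1.558, -0.219]
ft_force: [0.8, 0.5, -0.4]
gripper_width: 0.0882
```

step_arm(
  plan=[
    {"translation": [0.25, 0, -0.1], "yaw": 0, "grip": 0},
    {"translation": [0, 0, 0], "yaw": 0, "grip": 255},
    {"translation": [0, 0, 0], "yaw": 0, "grip": 255},
    {"translation": [0, 0, 0], "yaw": 0, "grip": 255},
    {"translation": [0, 0, 0], "yaw": 0, "grip": 255},
    {"translation": [0, 0, 0], "yaw": 0, "grip": 255},
    {"translation": [0, 0, 0], "yaw": 0, "grip": 255},
    {"translation": [0, 0, 0], "yaw": 0, "grip": 255},
  ],
)

```text
time: 19.8
tcp_pos: [0.4478, -0.3073, 0.003]
eef_rot: [0.218, 1.56, -0.219]
ft_force: [-0.4, 0.0, 3.3]
gripper_width: 0.0596
```

step_arm(
  plan=[
    {"translation": [-0.5, 0, 0], "yaw": 0, "grip": 255},
    {"translation": [-2, 0, 0], "yaw": 0, "grip": 255},
    {"translation": [-3, 0, 0], "yaw": 0, "grip": 255},
    {"translation": [-2.5, 0, 0], "yaw": 0, "grip": 255},
    {"translation": [0, 0, 0], "yaw": 0, "grip": 255},
  ],
)

```text
time: 20.3
tcp_pos: [0.4496, -0.3091, 0.0863]
eef_rot: [0.215, 1.554, -0.222]
ft_force: [0.7, -0.3, -0.2]
gripper_width: 0.0596
```

Run:
```python
from h import *
ST[1]=.1585
# pointed: origin at gap 3 mm, grip 11 mm further up the slope, pivot 6 mm off board
for n,d,y in (('pointed',.033+.011,0),('rounded',.033+.013,.09)):
    t=st([[-.05+.966*d-.259*.006,y,.022+.259*d+.966*.006-.0026]])[0]; print(n,'flat TCP',np.round(t,4))
    if n=='pointed': go(*t,85.4)
```

```text
pointed flat TCP [0.601  0.1592 0.0366]
t 20.3 tcp [ 0.4496 -0.3091  0.0863] jaw 74.1 q6 -2.11 w 0.0596 F [ 0.7 -0.3 -0.2]
  shift now-axes [ 4.81 49.21  1.66] turn -11.3  shift after turn [ 4.81 47.92 11.31]
rounded flat TCP [0.6101 0.2488 0.0371]
```

step_arm(
  plan=[
    {"translation": [-0.5, 0, 0], "yaw": -5.7, "grip": 255},
    {"translation": [-0.5, 0, 0], "yaw": -5.6, "grip": 255},
    {"translation": [0, 3, 0.8], "yaw": 0, "grip": 255},
    {"translation": [0, 4, 1], "yaw": 0, "grip": 255},
    {"translation": [0, 4, 1], "yaw": 0, "grip": 255},
    {"translation": [0, 4, 1], "yaw": 0, "grip": 255},
    {"translation": [0, 4, 1], "yaw": 0, "grip": 255},
    {"translation": [0, 4, 1], "yaw": 0, "grip": 255},
  ],
)

```text
time: 21.1
tcp_pos: [0.5236, -0.0808, 0.0913]
eef_rot: [0.064, 1.572, -0.064]
ft_force: [0.8, -0.4, -0.9]
gripper_width: 0.0595
```

step_arm(
  plan=[
    {"translation": [0, 4, 1], "yaw": 0, "grip": 255},
    {"translation": [0, 4, 1], "yaw": 0, "grip": 255},
    {"translation": [0, 4, 1], "yaw": 0, "grip": 255},
    {"translation": [0, 4, 1], "yaw": 0, "grip": 255},
    {"translation": [0, 4, 0.8], "yaw": 0, "grip": 255},
    {"translation": [0, 3, 0.5], "yaw": 0, "grip": 255},
    {"translation": [0, 0, 0], "yaw": 0, "grip": 255},
    {"translation": [0, 0, 0], "yaw": 0, "grip": 255},
  ],
)

```text
time: 21.9
tcp_pos: [0.5945, 0.1426, 0.0911]
eef_rot: [0.062, 1.572, -0.063]
ft_force: [0.1, 0.1, -1.9]
gripper_width: 0.0594
```

Run:
```python
from h import *
ST[1]=.1585
go(.601,.1592,.052,85.4)
f=grab_frame('wrist'); m=camera_model('wrist'); save(f,'w9')
e=np.array([.966,0,.259]);n=np.array([-.259,0,.966]);o=np.array([-.05,0,.022])
pl=st([o+d*e+.009*n+[0,y,0] for d in (.003,.098) for y in (-.118,-.062)])
print('plain ideal',np.round(proj(m,pl)).tolist(),'cleats',np.round(proj(m,cleat(-.09))[4:]).tolist(),np.round(proj(m,cleat(0))[4:]).tolist())
```

```text
t 21.9 tcp [0.5945 0.1426 0.0911] jaw 85.4 q6 -1.45 w 0.0594 F [ 0.1  0.1 -1.9]
  shift now-axes [3.91 1.71 0.52] turn 0.0  shift after turn [3.91 1.71 0.52]
plain ideal [[171.0, 163.0], [255.0, 163.0], [171.0, 306.0], [256.0, 306.0]] cleats [[188.0, 160.0], [246.0, 160.0], [181.0, 158.0], [242.0, 158.0]] [[319.0, 160.0], [377.0, 160.0], [319.0, 158.0], [380.0, 157.0]]
```

View pics/w9.png

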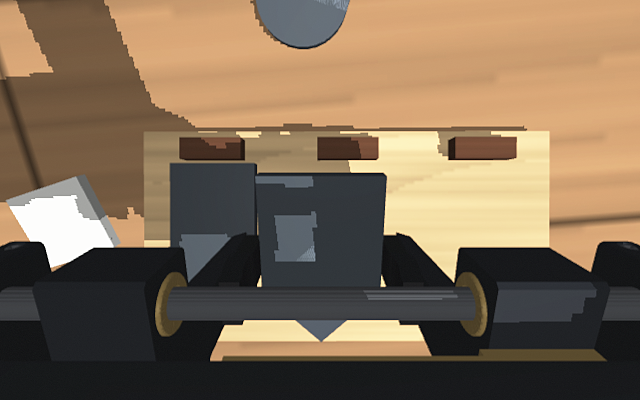

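Plain lies flat and straight, with its low edge at row 163 just above its cleat (row 159) and centred on it (cols 169–256 against 180–244). Now I lower the pointed slate.

step_arm(
  newtons=25,
  plan=[
    {"translation": [0, 0.9, 0.3], "yaw": 0, "grip": 255},
    {"translation": [0, 0.8, 0.2], "yaw": 0, "grip": 255},
    {"translation": [1.5, 0, 0], "yaw": 0, "grip": 255},
    {"translation": [1.5, 0, 0], "yaw": 0, "grip": 255},
    {"translation": [0.5, 0, 0], "yaw": 0, "grip": 255},
    {"translation": [0, 0, 0], "yaw": 0, "grip": 255},
    {"translation": [0, 0, 0], "yaw": 0, "grip": 255},
  ],
)

```text
time: 22.65
tcp_pos: [0.6019, 0.1586, 0.0575]
eef_rot: [0.064, 1.57, -0.064]
ft_force: [0.1, 0.9, -1.3]
gripper_width: 0.0594
```

Run:
```python
from h import *
go(.601,.1592,.0378,85.4)
```

```text
t 22.65 tcp [0.6019 0.1586 0.0575] jaw 85.3 q6 -1.42 w 0.0594 F [ 0.1  0.9 -1.3]
  shift now-axes [ 1.97  0.05 -0.09] turn -0.1  shift after turn [ 1.97  0.05 -0.09]
```

step_arm(
  newtons=6,
  plan=[
    {"translation": [0.3, 0, 0], "yaw": 0, "grip": 255},
    {"translation": [0.3, 0, 0], "yaw": 0, "grip": 255},
    {"translation": [0.3, 0, 0], "yaw": 0, "grip": 255},
    {"translation": [0.3, 0, 0], "yaw": 0, "grip": 255},
    {"translation": [0.2, 0, 0], "yaw": 0, "grip": 255},
    {"translation": [0, 0, 0], "yaw": 0, "grip": 255},
  ],
)

```text
time: 23.25
tcp_pos: [0.6019, 0.1588, 0.0435]
eef_rot: [0.064, 1.57, -0.064]
ft_force: [0.2, 0.1, -1.0]
gripper_width: 0.0601
```

step_arm(
  plan=[
    {"translation": [0.2, 0, 0], "yaw": 0, "grip": 255},
    {"translation": [0.2, 0, 0], "yaw": 0, "grip": 255},
    {"translation": [0.1, 0, 0], "yaw": 0, "grip": 255},
    {"translation": [0, 0, 0], "yaw": 0, "grip": 255},
  ],
)

```text
time: 23.65
tcp_pos: [0.602, 0.1588, 0.0387]
eef_rot: [0.064, 1.57, -0.064]
ft_force: [1.1, -1.0, -0.5]
gripper_width: 0.0597
```

step_arm(
  newtons=25,
  plan=[
    {"translation": [0, 0, 0], "yaw": 0, "grip": 50},
    {"translation": [0, 0, 0], "yaw": 0, "grip": 50},
    {"translation": [-0.5, 0, 0], "yaw": 0, "grip": 50},
    {"translation": [-3, 0, 0], "yaw": 0, "grip": 50},
    {"translation": [-3, 0, 0], "yaw": 0, "grip": 0},
    {"translation": [0, 0, -4], "yaw": 0, "grip": 0},
    {"translation": [0, 0, -4], "yaw": 0, "grip": 0},
    {"translation": [0, 0, -4], "yaw": 0, "grip": 0},
  ],
)

```text
time: 24.45
tcp_pos: [0.4814, 0.1686, 0.1045]
eef_rot: [0.064, 1.569, -0.064]
ft_force: [0.1, 0.1, 0.4]
gripper_width: 0.0884
```

step_arm(
  plan=[
    {"translation": [0, 0, -4.2], "yaw": 0, "grip": 0},
    {"translation": [0, -2.4, 0], "yaw": 8.4, "grip": 0},
    {"translation": [1.5, 0, 0], "yaw": 8.3, "grip": 0},
    {"translation": [0, 0, 0], "yaw": 0, "grip": 0},
    {"translation": [0, 0, 0], "yaw": 0, "grip": 0},
  ],
)

```text
time: 24.95
tcp_pos: [0.4387, 0.1481, 0.0892]
eef_rot: [0.29, 1.551, -0.289]
ft_force: [-0.8, 0.1, 0.8]
gripper_width: 0.0883
```

Run:
```python
from h import *
go(.4383,.1483,.0035,68.7)
f=grab_frame('wrist'); m=camera_model('wrist'); save(f,'w10')
print(np.round(proj(m,prism('rounded',[.4262,.153,np.deg2rad(-21.3)])[26:])[::5]).tolist())
```

```text
t 24.95 tcp [0.4387 0.1481 0.0892] jaw 68.9 q6 -1.13 w 0.0883 F [-0.8  0.1  0.8]
  shift now-axes [ 8.57  0.01 -0.05] turn 0.2  shift after turn [ 8.57  0.01 -0.05]
[[280.0, 146.0], [289.0, 244.0], [309.0, 258.0], [334.0, 258.0], [354.0, 244.0], [364.0, 146.0]]
```

View pics/w10.png

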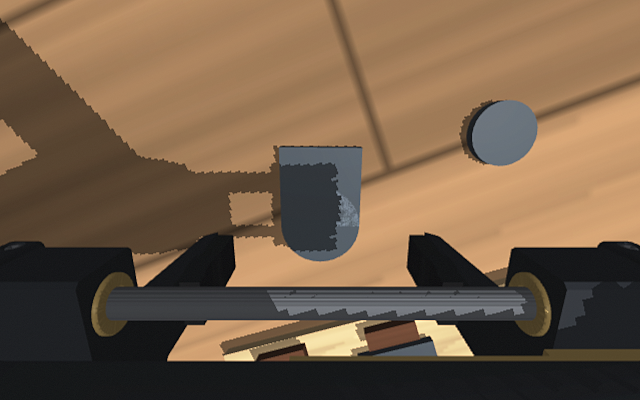

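step_arm(
  plan=[
    {"translation": [3, -0.1, 0], "yaw": 0.2, "grip": 0},
    {"translation": [3, 0, 0], "yaw": 0, "grip": 0},
    {"translation": [1.7, 0, 0], "yaw": 0, "grip": 0},
    {"translation": [0.5, 0, 0], "yaw": 0, "grip": 0},
    {"translation": [0, 0, 0], "yaw": 0, "grip": 0},
    {"translation": [0, 0, 0], "yaw": 0, "grip": 0},
  ],
)

```text
time: 25.6
tcp_pos: [0.4392, 0.1473, 0.0078]
eef_rot: [0.295, 1.549, -0.294]
ft_force: [-0.1, -0.2, 0.2]
gripper_width: 0.0883
```

step_arm(
  plan=[
    {"translation": [0.4, 0, 0], "yaw": 0, "grip": 0},
    {"translation": [0, 0, 0], "yaw": 0, "grip": 255},
    {"translation": [0, 0, 0], "yaw": 0, "grip": 255},
    {"translation": [0, 0, 0], "yaw": 0, "grip": 255},
    {"translation": [0, 0, 0], "yaw": 0, "grip": 255},
    {"translation": [0, 0, 0], "yaw": 0, "grip": 255},
    {"translation": [0, 0, 0], "yaw": 0, "grip": 255},
    {"translation": [0, 0, 0], "yaw": 0, "grip": 255},
  ],
)

```text
time: 26.4
tcp_pos: [0.4384, 0.1471, 0.003]
eef_rot: [0.295, 1.55, -0.295]
ft_force: [-0.4, 0.3, 3.2]
gripper_width: 0.0594
```

step_arm(
  plan=[
    {"translation": [-0.5, 0, 0], "yaw": 0, "grip": 255},
    {"translation": [-2, 0, 0], "yaw": 0, "grip": 255},
    {"translation": [-3.5, 0, 0], "yaw": 0, "grip": 255},
    {"translation": [-3.2, 0, 0], "yaw": -8.4, "grip": 255},
    {"translation": [0, 0, 0], "yaw": -8.3, "grip": 255},
    {"translation": [0, 0, 0], "yaw": 0, "grip": 255},
    {"translation": [0, 0, 0], "yaw": 0, "grip": 255},
  ],
)

```text
time: 27.1
tcp_pos: [0.4375, 0.147, 0.0943]
eef_rot: [0.07, 1.571, -0.07]
ft_force: [0.2, 0.5, -2.0]
gripper_width: 0.0595
```

Run:
```python
from h import *
go(.6101,.2488,.058,85.4)
```

```text
t 27.1 tcp [0.4375 0.147  0.0943] jaw 84.9 q6 -1.42 w 0.0595 F [ 0.2  0.5 -2. ]
  shift now-axes [ 3.61 11.67 16.3 ] turn -0.5  shift after turn [ 3.61 11.53 16.39]
```

step_arm(
  plan=[
    {"translation": [0, 2.3, 3.2], "yaw": -0.5, "grip": 255},
    {"translation": [0, 2.3, 3.3], "yaw": 0, "grip": 255},
    {"translation": [0, 2.3, 3.3], "yaw": 0, "grip": 255},
    {"translation": [0, 2.3, 3.3], "yaw": 0, "grip": 255},
    {"translation": [0, 2.3, 3.3], "yaw": 0, "grip": 255},
    {"translation": [0, 0, 0], "yaw": 0, "grip": 255},
    {"translation": [1.5, 0, 0], "yaw": 0, "grip": 255},
    {"translation": [0, 0, 0], "yaw": 0, "grip": 255},
  ],
)

```text
time: 27.9
tcp_pos: [0.6072, 0.248, 0.0756]
eef_rot: [0.059, 1.577, -0.062]
ft_force: [-0.2, -0.2, -2.0]
gripper_width: 0.0594
```

Run:
```python
from h import *
ST[1]=.1585
go(.6101,.2488,.058,85.4)
f=grab_frame('wrist'); m=camera_model('wrist'); save(f,'w11')
e=np.array([.966,0,.259]);n=np.array([-.259,0,.966]);o=np.array([-.05,0,.022])
pl=st([o+d*e+.009*n+[0,y,0] for d in (.003,.063) for y in (-.03,.03)])
print('pointed ideal',np.round(proj(m,pl)).tolist(),'cleats',np.round(proj(m,cleat(0.09))[4:]).tolist(),np.round(proj(m,cleat(0))[4:]).tolist())
```

```text
t 27.9 tcp [0.6072 0.248  0.0756] jaw 85.6 q6 -1.29 w 0.0594 F [-0.2 -0.2 -2. ]
  shift now-axes [1.76 0.1  0.3 ] turn 0.2  shift after turn [1.76 0.1  0.3 ]
pointed ideal [[128.0, 159.0], [226.0, 159.0], [128.0, 257.0], [226.0, 257.0]] cleats [[293.0, 156.0], [355.0, 156.0], [291.0, 154.0], [357.0, 154.0]] [[152.0, 156.0], [215.0, 156.0], [142.0, 153.0], [208.0, 154.0]]
```

View pics/w11.png

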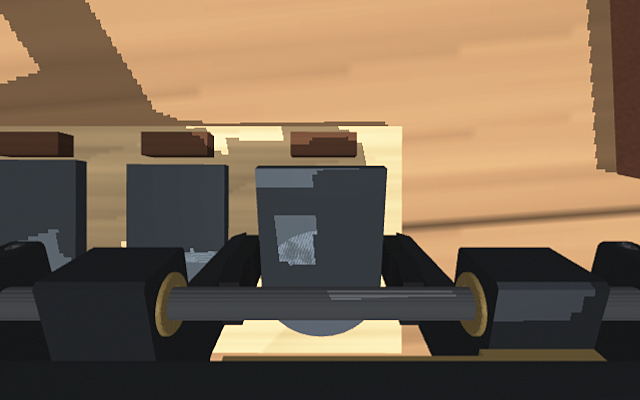

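Pointed's low edge is at row 164 and its cleat face at about row 155, so the gap is about 6 mm: straight, centred and inside the limit. I'll aim rounded slightly lower and then nudge pointed down.

step_arm(
  newtons=25,
  plan=[
    {"translation": [0, 0.1, 0.1], "yaw": 0.2, "grip": 255},
    {"translation": [1.0, 0, 0], "yaw": 0, "grip": 255},
    {"translation": [0.8, 0, 0], "yaw": 0, "grip": 255},
    {"translation": [0, 0, 0], "yaw": 0, "grip": 255},
    {"translation": [0, 0, 0], "yaw": 0, "grip": 255},
  ],
)

```text
time: 28.45
tcp_pos: [0.6114, 0.2498, 0.0614]
eef_rot: [0.062, 1.571, -0.063]
ft_force: [0.1, 0.3, -1.0]
gripper_width: 0.0599
```

Run:
```python
from h import *
go(.608,.2488,.0375,85.4)
```

```text
t 28.45 tcp [0.6114 0.2498 0.0614] jaw 85.4 q6 -1.28 w 0.0599 F [ 0.1  0.3 -1. ]
  shift now-axes [ 2.39 -0.13 -0.33] turn 0.0  shift after turn [ 2.39 -0.13 -0.33]
```

step_arm(
  newtons=6,
  plan=[
    {"translation": [0.5, -0.1, -0.3], "yaw": 0, "grip": 255},
    {"translation": [0.4, 0, 0], "yaw": 0, "grip": 255},
    {"translation": [0.4, 0, 0], "yaw": 0, "grip": 255},
    {"translation": [0.3, 0, 0], "yaw": 0, "grip": 255},
    {"translation": [0.2, 0, 0], "yaw": 0, "grip": 255},
    {"translation": [0.2, 0, 0], "yaw": 0, "grip": 255},
    {"translation": [0, 0, 0], "yaw": 0, "grip": 255},
  ],
)

```text
time: 29.15
tcp_pos: [0.6086, 0.2492, 0.0415]
eef_rot: [0.062, 1.57, -0.062]
ft_force: [0.3, 0.3, -1.7]
gripper_width: 0.0598
```

step_arm(
  plan=[
    {"translation": [0.2, 0, 0], "yaw": 0, "grip": 255},
    {"translation": [0.1, 0, 0], "yaw": 0, "grip": 255},
    {"translation": [0, 0, 0], "yaw": 0, "grip": 255},
  ],
)

```text
time: 29.45
tcp_pos: [0.6089, 0.2492, 0.0388]
eef_rot: [0.063, 1.569, -0.062]
ft_force: [-0.1, 0.3, -0.2]
gripper_width: 0.0599
```

step_arm(
  newtons=25,
  plan=[
    {"translation": [0, 0, 0], "yaw": 0, "grip": 50},
    {"translation": [0, 0, 0], "yaw": 0, "grip": 50},
    {"translation": [-0.5, 0, 0], "yaw": 0, "grip": 50},
    {"translation": [-3, 0, 0], "yaw": 0, "grip": 50},
    {"translation": [-3, 0, 0], "yaw": 0, "grip": 50},
    {"translation": [-3, -3.2, 3], "yaw": 0, "grip": 50},
    {"translation": [-3, -3.2, 3], "yaw": 0, "grip": 50},
    {"translation": [-3, -3.2, 2], "yaw": 0, "grip": 50},
  ],
)

```text
time: 30.25
tcp_pos: [0.6786, 0.1503, 0.1921]
eef_rot: [0.062, 1.569, -0.062]
ft_force: [0.1, 0.0, -0.1]
gripper_width: 0.0711
```

step_arm(
  plan=[
    {"translation": [0, 0, 0], "yaw": 0, "grip": 50},
    {"translation": [0, 0, 0], "yaw": 0, "grip": 50},
  ],
)

```text
time: 30.45
tcp_pos: [0.6783, 0.1503, 0.1915]
eef_rot: [0.064, 1.568, -0.064]
ft_force: [0.2, 0.2, -0.6]
gripper_width: 0.0707
```

Run:
```python
from h import *
ST[1]=.1585
go(.601,.1592,.1,85.4)
f=grab_frame('wrist'); m=camera_model('wrist'); save(f,'w12')
e=np.array([.966,0,.259]);n=np.array([-.259,0,.966]);o=np.array([-.05,0,.022])
for y,h in ((-.09,.028),(0,.03),(.09,.03)):
  pl=st([o+d*e+.009*n+[0,yy,0] for d in (.003,.063) for yy in (y-h,y+h)])
  print('ideal',np.round(proj(m,pl)).tolist(),'cleat',np.round(proj(m,cleat(y))[4:]).tolist())
```

```text
t 30.45 tcp [0.6783 0.1503 0.1915] jaw 85.3 q6 -1.44 w 0.0707 F [ 0.2  0.2 -0.6]
  shift now-axes [ 9.14  0.25 -7.79] turn -0.1  shift after turn [ 9.14  0.26 -7.79]
ideal [[192.0, 55.0], [254.0, 55.0], [192.0, 122.0], [254.0, 122.0]] cleat [[204.0, 56.0], [248.0, 56.0], [199.0, 50.0], [244.0, 50.0]]
ideal [[290.0, 55.0], [357.0, 55.0], [290.0, 122.0], [357.0, 122.0]] cleat [[302.0, 56.0], [345.0, 56.0], [301.0, 50.0], [346.0, 50.0]]
ideal [[391.0, 55.0], [458.0, 55.0], [391.0, 122.0], [458.0, 122.0]] cleat [[399.0, 56.0], [443.0, 56.0], [403.0, 50.0], [448.0, 50.0]]
```

View pics/w12.png

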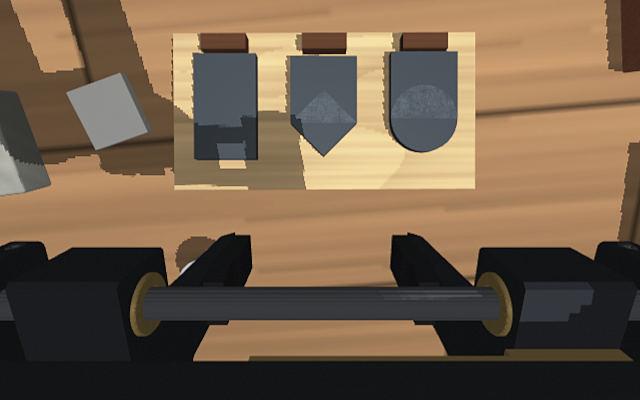

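All three lie flat and straight with low edges at rows 54, 56 and 52, which means gaps of roughly 2, 4 and 1 mm. Centres are within 2 px of their cleats. Now the disc.

step_arm(
  plan=[
    {"translation": [0, 2, -4.2], "yaw": 0, "grip": 0},
    {"translation": [0, 2, -4.2], "yaw": 0, "grip": 0},
    {"translation": [0, 2, -4.2], "yaw": 0, "grip": 0},
    {"translation": [0, 2, -4.2], "yaw": 0, "grip": 0},
    {"translation": [0, 2, -4.2], "yaw": 0, "grip": 0},
    {"translation": [2, 1.9, -4.2], "yaw": 0, "grip": 0},
    {"translation": [4, 0, 0], "yaw": 0, "grip": 0},
    {"translation": [4, 0, 0], "yaw": 0, "grip": 0},
  ],
)

```text
time: 31.3
tcp_pos: [0.4331, 0.2916, 0.0891]
eef_rot: [0.059, 1.57, -0.058]
ft_force: [0.3, -1.0, -0.1]
gripper_width: 0.0882
```

step_arm(
  plan=[
    {"translation": [0, 0, 0], "yaw": 0, "grip": 0},
    {"translation": [0, 0, 0], "yaw": 0, "grip": 0},
  ],
)

```text
time: 31.5
tcp_pos: [0.4343, 0.29, 0.0896]
eef_rot: [0.06, 1.573, -0.062]
ft_force: [0.1, 0.6, 0.9]
gripper_width: 0.0879
```

Run:
```python
from h import *
go(.4364,.289,.0035,85)
f=grab_frame('wrist'); m=camera_model('wrist'); save(f,'w13')
q=np.round(proj(m,prism('disc',[.4364,.289,0])[36:])).astype(int); print('pred',q.min(0),q.max(0))
a=f.astype(int); k=(a[...,0]-a[...,2]<8); w=k[:235,q[:,0].min()-40:q[:,0].max()+40]; r,c=np.nonzero(w); c=c+q[:,0].min()-40
l=cv2.connectedComponentsWithStats(w.astype(np.uint8)); i=1+l[2][1:,4].argmax(); print('seen box x,y,w,h,area',l[2][i]+[q[:,0].min()-40,0,0,0,0])
```

```text
t 31.5 tcp [0.4343 0.29   0.0896] jaw 85.5 q6 -1.13 w 0.0879 F [0.1 0.6 0.9]
  shift now-axes [ 8.61 -0.07  0.25] turn 0.5  shift after turn [ 8.61 -0.07  0.25]
pred [290 175] [351 233]
seen box x,y,w,h,area [ 290  177   60   58 2781]
```

step_arm(
  plan=[
    {"translation": [3, -0.1, 0.3], "yaw": 0, "grip": 0},
    {"translation": [3, 0, 0], "yaw": 0, "grip": 0},
    {"translation": [1.7, 0, 0], "yaw": 0, "grip": 0},
    {"translation": [0.5, 0, 0], "yaw": 0, "grip": 0},
    {"translation": [0, 0, 0], "yaw": 0, "grip": 0},
    {"translation": [0, 0, 0], "yaw": 0, "grip": 0},
  ],
)

```text
time: 32.15
tcp_pos: [0.4405, 0.289, 0.0102]
eef_rot: [0.063, 1.567, -0.062]
ft_force: [0.3, -1.1, 0.2]
gripper_width: 0.0883
```

step_arm(
  plan=[
    {"translation": [0.6, 0, -0.3], "yaw": 0, "grip": 0},
    {"translation": [0, 0, 0], "yaw": 0, "grip": 0},
    {"translation": [0, 0, 0], "yaw": 0, "grip": 0},
  ],
)

```text
time: 32.45
tcp_pos: [0.4359, 0.2888, 0.0026]
eef_rot: [0.062, 1.57, -0.062]
ft_force: [0.3, 0.1, -0.7]
gripper_width: 0.0881
```

step_arm(
  newtons=20,
  plan=[
    {"translation": [-0.1, 0, 0.1], "yaw": 0, "grip": 255},
    {"translation": [0, 0, 0], "yaw": 0, "grip": 255},
    {"translation": [0, 0, 0], "yaw": 0, "grip": 255},
    {"translation": [0, 0, 0], "yaw": 0, "grip": 255},
    {"translation": [0, 0, 0], "yaw": 0, "grip": 255},
    {"translation": [0, 0, 0], "yaw": 0, "grip": 255},
    {"translation": [0, 0, 0], "yaw": 0, "grip": 255},
    {"translation": [0, 0, 0], "yaw": 0, "grip": 255},
  ],
)

```text
time: 33.25
tcp_pos: [0.4369, 0.2886, 0.0033]
eef_rot: [0.062, 1.57, -0.062]
ft_force: [0.0, -0.3, -0.7]
gripper_width: 0.0451
```

step_arm(
  plan=[
    {"translation": [0, 0, 0], "yaw": 0, "grip": 255},
    {"translation": [-0.5, 0, 0], "yaw": 0, "grip": 255},
    {"translation": [-2, 0, 0], "yaw": 0, "grip": 255},
    {"translation": [-4, 0, 0], "yaw": 0, "grip": 255},
    {"translation": [-4, 0, 0], "yaw": 0, "grip": 255},
    {"translation": [0, 0, 0], "yaw": 0, "grip": 255},
  ],
)

```text
time: 33.85
tcp_pos: [0.4407, 0.2902, 0.1143]
eef_rot: [0.065, 1.56, -0.059]
ft_force: [1.1, 0.5, -0.7]
gripper_width: 0.0453
```

Run:
```python
from h import *
go(.618,-.197,.1,93)
```

```text
t 33.85 tcp [0.4407 0.2902 0.1143] jaw 85.5 q6 -1.13 w 0.0453 F [ 1.1  0.5 -0.7]
  shift now-axes [  1.43 -47.17  21.52] turn -7.5  shift after turn [  1.43 -49.59  15.14]
```

step_arm(
  plan=[
    {"translation": [0, 0, 0], "yaw": -7.5, "grip": 255},
    {"translation": [0, -4, 1.2], "yaw": 0, "grip": 255},
    {"translation": [0, -4.3, 1.3], "yaw": 0, "grip": 255},
    {"translation": [0, -4.3, 1.3], "yaw": 0, "grip": 255},
    {"translation": [0, -4.3, 1.3], "yaw": 0, "grip": 255},
    {"translation": [0, -4.3, 1.3], "yaw": 0, "grip": 255},
    {"translation": [0, -4.3, 1.3], "yaw": 0, "grip": 255},
    {"translation": [0, -4.3, 1.3], "yaw": 0, "grip": 255},
  ],
)

```text
time: 34.65
tcp_pos: [0.5421, -0.0061, 0.108]
eef_rot: [-0.04, 1.571, 0.04]
ft_force: [0.5, 0.5, -0.3]
gripper_width: 0.0449
```

step_arm(
  plan=[
    {"translation": [0, -4.3, 1.3], "yaw": 0, "grip": 255},
    {"translation": [0, -4.3, 1.3], "yaw": 0, "grip": 255},
    {"translation": [0, -4.3, 1.3], "yaw": 0, "grip": 255},
    {"translation": [0, -4, 1.3], "yaw": 0, "grip": 255},
    {"translation": [0, -3, 1], "yaw": 0, "grip": 255},
    {"translation": [0, 0, 0], "yaw": 0, "grip": 255},
    {"translation": [0, 0, 0], "yaw": 0, "grip": 255},
  ],
)

```text
time: 35.35
tcp_pos: [0.6136, -0.2, 0.1073]
eef_rot: [-0.038, 1.572, 0.04]
ft_force: [0.8, -0.0, -0.4]
gripper_width: 0.0452
```

Run:
```python
from h import *
go(.618,-.197,.075,93)
```

```text
t 35.35 tcp [ 0.6136 -0.2     0.1073] jaw 92.9 q6 -2.12 w 0.0452 F [ 0.8 -0.  -0.4]
  shift now-axes [3.23 0.27 0.46] turn -0.1  shift after turn [3.23 0.27 0.46]
```

step_arm(
  plan=[
    {"translation": [2, 0.3, 0.5], "yaw": 0, "grip": 255},
    {"translation": [2, 0, 0], "yaw": 0, "grip": 255},
    {"translation": [0, 0, 0], "yaw": 0, "grip": 255},
    {"translation": [0, 0, 0], "yaw": 0, "grip": 255},
  ],
)

```text
time: 35.75
tcp_pos: [0.6185, -0.1951, 0.068]
eef_rot: [-0.041, 1.572, 0.042]
ft_force: [-0.6, 0.4, -0.1]
gripper_width: 0.0446
```

Run:
```python
from h import *
go(.618,-.197,.0485,93)
f=grab_frame('wrist'); m=camera_model('wrist'); save(f[80:330,120:520],'w14')
P=lambda n,p,z: print(n,(np.round(proj(m,prism(n,p,z)))-[120,80])[len(SH[n][0]):].astype(int)[:4].tolist())
P('plinth',[.618,-.197,.05],0); P('square',[.618,-.197,.05],.035)
p,R,o=pose(); q=proj(m,prism('disc',[*p[:2],0],p[2]-.0033))-[120,80]; print('disc',q.min(0).round(),q.max(0).round())
```

```text
t 35.75 tcp [ 0.6185 -0.1951  0.068 ] jaw 93.0 q6 -2.11 w 0.0446 F [-0.6  0.4 -0.1]
  shift now-axes [ 1.95 -0.19 -0.05] turn 0.0  shift after turn [ 1.95 -0.19 -0.05]
plinth [[112, 62], [124, 217], [277, 217], [289, 62]]
square [[147, 100], [151, 197], [250, 197], [254, 100]]
disc [156. 126.] [250. 218.]
```

View pics/w14.png

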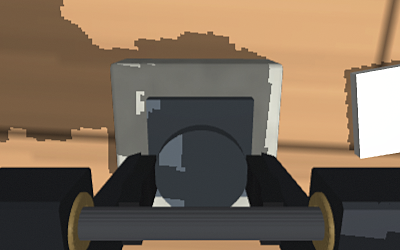

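step_arm(
  plan=[
    {"translation": [0.8, -0.2, 0], "yaw": 0, "grip": 255},
    {"translation": [0.6, 0, 0], "yaw": 0, "grip": 255},
    {"translation": [0.4, 0, 0], "yaw": 0, "grip": 255},
    {"translation": [0, 0, 0], "yaw": 0, "grip": 255},
    {"translation": [0, 0, 0], "yaw": 0, "grip": 255},
  ],
)

```text
time: 36.3
tcp_pos: [0.6191, -0.1987, 0.0502]
eef_rot: [-0.04, 1.571, 0.04]
ft_force: [0.5, 0.1, 0.0]
gripper_width: 0.0449
```

step_arm(
  plan=[
    {"translation": [0.15, 0.1, -0.1], "yaw": 0, "grip": 255},
    {"translation": [0.05, 0, 0], "yaw": 0, "grip": 255},
    {"translation": [0, 0, 0], "yaw": 0, "grip": 255},
  ],
)

```text
time: 36.6
tcp_pos: [0.6181, -0.1976, 0.0483]
eef_rot: [-0.04, 1.57, 0.04]
ft_force: [-0.1, 0.9, -0.6]
gripper_width: 0.0448
```

step_arm(
  plan=[
    {"translation": [0, 0, 0], "yaw": 0, "grip": 70},
    {"translation": [0, 0, 0], "yaw": 0, "grip": 70},
    {"translation": [0, 0, 0], "yaw": 0, "grip": 70},
    {"translation": [-1, 0, 0], "yaw": 0, "grip": 70},
    {"translation": [-4, 0, 0], "yaw": 0, "grip": 70},
    {"translation": [-4, 0, 0], "yaw": 0, "grip": 70},
    {"translation": [-4, 2, 2], "yaw": 0, "grip": 70},
    {"translation": [-4, 4, 2], "yaw": 0, "grip": 70},
  ],
)

```text
time: 37.4
tcp_pos: [0.653, -0.1442, 0.2156]
eef_rot: [-0.039, 1.567, 0.036]
ft_force: [-0.1, 0.3, 0.0]
gripper_width: 0.0639
```

step_arm(
  plan=[
    {"translation": [-3, 4, 2], "yaw": 0, "grip": 70},
    {"translation": [0, 4, 1], "yaw": 0, "grip": 70},
    {"translation": [0, 4, 0], "yaw": 0, "grip": 70},
    {"translation": [0, 0, 0], "yaw": 0, "grip": 70},
    {"translation": [0, 0, 0], "yaw": 0, "grip": 70},
    {"translation": [0, 0, 0], "yaw": 0, "grip": 70},
  ],
)

```text
time: 38.0
tcp_pos: [0.6745, -0.025, 0.2399]
eef_rot: [-0.04, 1.57, 0.039]
ft_force: [-0.6, 0.1, 0.3]
gripper_width: 0.064
```

Run:
```python
from h import *
go(.68,-.02,.28,90)
f=grab_frame('wrist'); m=camera_model('wrist'); save(f,'w15')
q=proj(m,prism('square',[.618,-.197,.05],.035))[4:]; print('square',q.round().tolist(),'centre top',proj(m,[[.618,-.197,.044]]).round(1))
q=proj(m,prism('disc',[.618,-.197,0],.044))[36:]; print('disc',q.min(0).round(),q.max(0).round())
e=np.array([.966,0,.259]);n=np.array([-.259,0,.966]);o=np.array([-.05,0,.022]); ST[1]=.1585
for y,h in ((-.09,.028),(0,.03),(.09,.03)): print('ideal low corners',proj(m,st([o+.003*e+.009*n+[0,yy,0] for yy in (y-h,y+h)])).round().tolist())
```

```text
t 38.0 tcp [ 0.6745 -0.025   0.2399] jaw 92.9 q6 -1.83 w 0.064 F [-0.6  0.1  0.3]
  shift now-axes [-4.01  0.47  0.57] turn 2.9  shift after turn [-4.01  0.5   0.55]
square [[128.0, 84.0], [138.0, 143.0], [193.0, 143.0], [187.0, 84.0]] centre top [[161.6 114.2]]
disc [135.  91.] [180. 137.]
ideal low corners [[395.0, 60.0], [447.0, 67.0]]
ideal low corners [[477.0, 71.0], [532.0, 79.0]]
ideal low corners [[559.0, 83.0], [613.0, 91.0]]
```

View pics/w15.png

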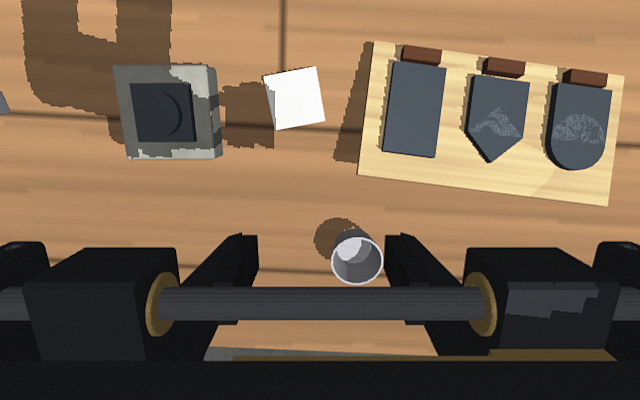

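The final picture shows the square on the plinth at (112,162) with the disc centred on it at about (114,160). The three slates lie straight on the stand under their cleats. The tin is upright and the arm is clear of everything.

```bash
python3 -c "
from station import *
print(job.sign_off(), env.get_obs()['time'])"
```

```text
the job is handed in; nothing more can be done
the job is handed in; nothing more can be done
```

All five slates are in their places and the job is handed in, at about 38 s of the 109 s allowed.

- **Stand:** the pointed slate is in the middle, the plain one on the plinth side and the round-ended one on the other side. The last pictures showed all three flat, straight and centred to about 2 mm. Gaps to their cleats were roughly 2 mm (plain), 4 mm (pointed) and 1 mm (round-ended).
- **Plinth:** the square slate lies squared up, about 2 mm off centre, with the disc centred on it to about 2 mm.
- **Left alone:** nothing came near the tin or the hammer, but I did not measure their positions again at the end. The red and white look-alikes were not used.

**What went wrong or disagreed**
- The first grip on the plain slate slipped because I lifted before the fingers had closed fully. I found it again on the bench and re-gripped it harder.
- The first grip on the square slate was too shallow, so I redid it.
- One earlier view put the pointed slate's gap at about 6 mm rather than 4 mm. Both are inside the limit, so I did not nudge it.
- The wrist camera read about 2 mm to the right of my position estimates in most close views.

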